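# Tip a crate of tins over the edge stop into the scale pan

## Robot

A 7-joint arm with a two-finger parallel gripper is mounted at the origin on the work surface. World frame = base frame: x ahead of the robot, y to its left, z up, the work surface at z = 0. Lengths are in m, angles in rad, forces in N, time in s.
With the tool pointing down it reaches from about 0.425 to 0.925 m from the base axis. Payload 6.8 kg.
Tool frame: the origin (TCP) lies between the finger pads; the fingertips stand 14 mm ahead of it and the grasp point (between the pads) lies 5 mm behind it; z points along the fingers, y is the direction in which the jaws open and shut (so a half turn about z gives the same grasp; the last joint's range is limited). The gripper opens to 85 mm and grips with 20 to 120 N. Pads are 22 mm wide; open, the fingers measure 114 mm over their backs; the gripper's body (76 mm by 85 mm) begins 54 mm behind the grasp point. The pads swing forward as they close: fully open they stand 13 mm farther back than shut.
Start: joints at [-1.208, 0.477, 0.022, 1.555, -0.011, 1.109, -0.083], TCP at [0.306, 0.602, 0.22] pointing down, gripper open.
Joint ranges: [-2.96, 2.96], [-0.34, 2.1], [-1.41, 1.46], [0.24, 2.44], [-1.37, 4.51], [0.17, 1.92], [-2.96, 2.96]. Speed limits (rad/s): [2.39, 2.39, 3.14, 3.14, 3.14, 3.14, 3.14].

## Interface

Orientations are given as a unit quaternion [w, x, y, z].
In Python, from station import bot gives the robot as it stands.
- The arm moves only by the shell command python3 -m crank 'ROWS' [FORCE]. ROWS is JSON, a list of rows, each a list of 3 entries, a list of its own where there are three numbers: the shift along the tool's x, y, z in m, then the turn, a rotation vector about the tool's x, y, z in degrees, then the finger opening in m, from 0 to 0.0854. A call has 1 to 10 rows; each row shifts and turns the commanded pose from where the row before left it, along the tool's axes as they then stand; what a row does not reach is not made up. A row lasts 1/8 s, in which the tool goes at most 62.5 mm and 10.7 degrees, less where a joint would pass 70% of its speed; a pose out of reach is approached as far as the arm can. A call is refused whole if a number of a shift passes 0.0625 or a number of a turn 10.7, either way. A call with a gripper value outside its range is refused whole. The fingers move at their own pace and stop on an object; FORCE is the grip in N (left out, the last holds). Time passes only in rows, so rows that do not move let the fingers close. It gives the time, the measured TCP pose, the force and the opening at its end, in the units of the state.
- bot.get_obs(): the state, without advancing time (a new reading comes with each control period).
- bot.read_camera(name): name is "scene" or "top" or "wrist"; returns (picture, depth): 420x560x3 uint8, red, green, blue; 420x560 float32, m along the optical axis (not along the pixel's ray), 0 where there is no reading.
- bot.calibration(name): a dict with "fx", "fy", "cx", "cy" (pixels), "extrinsics" (4x4, takes a point from camera to world coordinates). Camera axes: x right, y down, z forward; pixel columns grow to the right and rows downward; lengths in m; the calibration is good to about 2 mm. A picture is of the moment at which its call begins: read the wrist's pose just before it. calibration takes no time and is no camera call; for the wrist camera it gives the pose at the moment of the call.
- bot.hand_in(): hands the job in, once; it reports no verdict.
The state is a dict: "t": time; "q": joint angles; "joint_vel": joint speeds; "joint_torque": joint torques, N m; "eef_pos": TCP position; "tool_rot": TCP orientation; "contact_force": force on the tool from outside, world axes, zero at the start; "torque": the same for the moment, N m; "gripper_width": opening from 0.0 (shut) to 1.0 (fully open).
Only numpy, scipy, OpenCV 4.12 (cv2) and the standard library are available. Lean on these libraries where they do the work, as an engineer would, in place of code of your own. Each camera call takes 0.05 s, during which the arm holds its last target.

## Task

First set the loose scale pan down in the round seat of the scale, so that it sits fully home and level with its low side square to the chute. Then tip the green crate over the yellow edge stop, its foot staying against the stop, and lower it gently onto its side on the chute rather than letting it slam, so that all four tins roll down into the pan. Leave the empty crate lying there and the pan in its seat, and do not disturb the other goods on the table.

Things in the scene. Friction and masses are not known exactly. Their poses are not given: they have to be found in the camera images.
- stand: fixed tipping stand with counting scale, one piece. Origin on the table under the edge stop's inner face, z up, +y the tipping direction: at -y a level grey ledge 105 mm high, 190 mm long, with 22 mm high guide rails 172 mm apart inside; then the yellow stop bar (12 mm thick, 18 mm above the ledge), a steel chute falling 16 degrees from the bar's top, and the white scale, 28 mm high
- edge_stop (a point): middle of the edge stop's inner face at ledge level, axes as the stand: the line that the crate's foot rail comes up against and turns about (along the stand's x)
- chute_lip (a point): middle of the chute's lower end, on its floor, 90 mm above the table, 121 mm along the stand's +y from the stop's inner face; axes as the stand. The chute's cheeks are 188 mm apart inside and stand 40 mm above its floor
- scale_seat (a point): centre of the inner floor, 31 mm above the table, of the scale's round dished seat, axes as the stand. The dish is 15 mm deep, about 114 mm wide at its floor and 131 mm at its mouth. It lies 82 mm along +y from the chute's lip
- crate: loose green open crate, 152 (x) x 118 (y) x 100 mm (z) outside, walls and floor 5 mm, about 0.35 kg plus tins; origin at the centre of its underside, z out of its mouth. Starts upright on the ledge, +y towards the stop, 5 to 35 mm short of it. Lying on its +y side on the chute its z axis is 106 degrees from vertical and the foot rail hooked behind the stop keeps it from sliding down
- crate_foot (a point): middle of the lower outer edge of the foot rail (12 mm out, 12 mm high, along the bottom of the crate's +y wall), 71 mm along +y from the crate's origin, axes as the crate. Tipped over, the foot rides up some 6 mm behind the stop bar
- crate_lug (a point): grip point on the crate's grab lug, axes as the crate. The lug is a dark green bar 30 mm wide (x), 22 mm high, 45 mm straight out (-y) from mid rear wall; this point is at its middle, 30 mm out from the wall, 85 mm above the crate's underside, 160 mm behind the foot edge. Held from above across its 30 mm width, the lug turns between the fingers as the crate tips
- pan: loose steel scale pan, 182 (x) x 140 (y) mm, about 0.25 kg, on a tapered round foot (108 mm across below, 122 above, 18 high) that centres itself in the dish. Origin: centre of the foot's underside, z up. Floor 22, low front wall (-y) 50, sides 64, blue back wall (+y) 94 mm above the origin. In place: origin on scale_seat, axes parallel to the stand's, low front 12 mm from the chute lip
- pan_grip (a point): top centre of the pan's blue back wall, which is 12 mm thick (y), 182 mm long (x) and bare on both faces for 70 mm down, axes as the pan
- tin1: red tin with a white band, 46 mm across, 58 mm long, about 0.12 kg, origin at its centre, x along its axis; starts lying in the crate with its axis along the crate's x, so that it rolls out over the stop
- tin2: red tin with a white band, 46 mm across, 58 mm long, about 0.12 kg, origin at its centre, x along its axis; starts lying in the crate with its axis along the crate's x, so that it rolls out over the stop
- tin3: red tin with a white band, 46 mm across, 58 mm long, about 0.12 kg, origin at its centre, x along its axis; starts lying in the crate with its axis along the crate's x, so that it rolls out over the stop
- tin4: red tin with a white band, 46 mm across, 58 mm long, about 0.12 kg, origin at its centre, x along its axis; starts lying in the crate with its axis along the crate's x, so that it rolls out over the stop
- oil_bottle: bystander: yellow oil bottle with a yellow cap, 68 mm across, 200 mm tall, origin under its base
- oil_bottle2: bystander: a second such oil bottle, with a red cap
- jar: bystander: amber jar, 68 mm across, 85 mm tall
- white_carton: bystander: white carton with a yellow band, 90 x 120 x 140 mm
- purple_carton: bystander: purple carton, 70 x 110 x 60 mm
- spare_can: bystander: upright can with a green label, 72 mm across, 100 mm tall
- tape_roll: bystander: brown tape roll lying flat, 90 mm across, 25 mm high
There are look-alikes about, which are no part of the job. What is shaped like the tin4 but blue or purple is not meant.

How it is judged:
By the outcome, as a careful person would: the job done as asked, in the order asked, and still so for the second after the job is handed in, with the robot touching nothing.
It also fails if it takes over 58 s, if anything falls off the work surface, if the arm or the gripper's body presses on something with over 40 N, if the wrist force passes 120 N, or if a joint passes its speed limit or range.

## Working session

There is one attempt and no reset: what is moved stays moved. The work goes in short steps, Python scripts to look and compute and a shell command to move; the robot and the scene stay as the last step left them, time stands still between calls to the robot, and variables do not carry over. Pictures are saved under pics/ and viewed, and the job is handed in when it is done.

```bash
ls; mkdir -p pics; python3 - <<'E'
from station import bot
import cv2,numpy as np
print(bot.get_obs())
for n in ["scene","top"]:
    p,d=bot.read_camera(n); cv2.imwrite(f"pics/{n}0.png",cv2.cvtColor(p,cv2.COLOR_RGB2BGR)); np.save(f"pics/{n}0.npy",d)
    print(n,bot.calibration(n))
E
```

```text
pics
{'t': 0.0, 'q': array([-1.20807163,  0.4778169 ,  0.02236473,  1.55646427, -0.01152091,
        1.10930009, -0.08311162]), 'joint_vel': array([ 7.47352621e-04,  1.24403780e-05, -9.96906876e-04,  1.13368768e-05,
        1.85318771e-03,  1.27082899e-04,  1.48869758e-03]), 'joint_torque': array([-5.98759616e-04, -5.96449041e+01,  1.60734147e+00, -2.81200916e+01,
        1.23340517e-02,  9.28666763e-03,  1.86322062e-06]), 'eef_pos': array([0.30593603, 0.60098957, 0.21860954]), 'tool_rot': array([-1.52232963e-04,  2.33254424e-01,  9.72415296e-01, -9.17559757e-04]), 'contact_force': array([-0.56514079,  0.28435293, -0.15272704]), 'torque': array([0.02000066, 0.0111259 , 0.04534538]), 'gripper_width': 1.0063519019401868}
scene {'fx': 533.8152835807801, 'fy': 533.8152835807801, 'cx': 280.6011948620388, 'cy': 209.35658294519922, 'extrinsics': array([[ 0.15310227,  0.67760008, -0.71931761,  1.59009671],
       [ 0.98811516, -0.09486665,  0.12094938, -0.18409401],
       [ 0.01371606, -0.72928626, -0.68407121,  1.1501143 ],
       [ 0.        ,  0.        ,  0.        ,  1.        ]])}
top {'fx': 379.64398445482016, 'fy': 379.64398445482016, 'cx': 278.83096307880635, 'cy': 205.1694926441064, 'extrinsics': array([[ 0.00723695, -0.99258171,  0.12136382,  0.41536433],
       [-0.9998003 , -0.00492135,  0.01936874, -0.01208721],
       [-0.01862778, -0.12147975, -0.9924191 ,  1.15429254],
       [ 0.        ,  0.        ,  0.        ,  1.        ]])}
```

View pics/scene0.png

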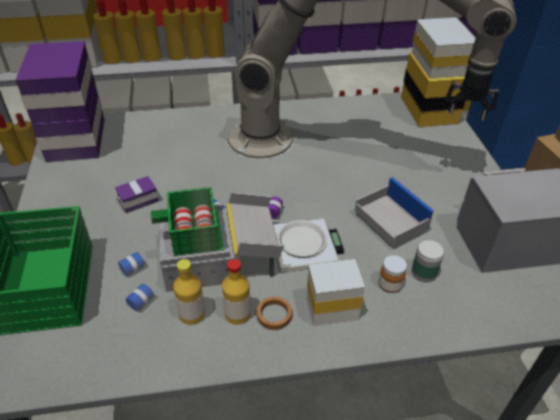

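View pics/top0.png

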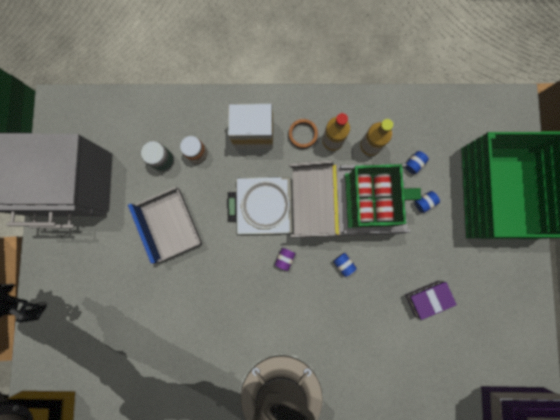

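The scene view shows the loose pan at (392,212), the small green crate at (193,220) and the scale at (303,240). The top view has them at (165,227), (378,196) and (265,206). Possible mix-ups:
- **Crate:** the big green crate at top (510,185) and the one in the corner at (15,115).
- **Tins:** blue and purple tins at top (417,162), (427,201), (345,264) and (285,259).
- **Pan:** nothing else has a blue wall.

I'll take the crate with the lug on the stand and the pan with the blue wall, then check both in a close crop.

```bash
python3 - <<'E'
import cv2,numpy as np
a=cv2.imread("pics/top0.png")
c=cv2.resize(a[140:280,115:435],None,fx=2.5,fy=2.5,interpolation=cv2.INTER_CUBIC)
cv2.imwrite("pics/topcrop.png",c)
a=cv2.imread("pics/scene0.png")
c=cv2.resize(a[165:315,140:450],None,fx=2.5,fy=2.5,interpolation=cv2.INTER_CUBIC)
cv2.imwrite("pics/scenecrop.png",c)
E
cat > h.py <<'E'
from station import bot
import cv2,numpy as np
from scipy.spatial.transform import Rotation as R
def unproj(cal,uv,z=None,d=None):
    uv=np.atleast_2d(np.asarray(uv,float)); E=cal["extrinsics"]
    r=np.c_[(uv[:,0]-cal["cx"])/cal["fx"],(uv[:,1]-cal["cy"])/cal["fy"],np.ones(len(uv))]
    w=r@E[:3,:3].T
    s=(z-E[2,3])/w[:,2] if d is None else np.asarray(d)
    return E[:3,3]+w*np.reshape(s,(-1,1))
def proj(cal,P):
    E=cal["extrinsics"]; p=(np.atleast_2d(P)-E[:3,3])@E[:3,:3]
    return np.c_[p[:,0]/p[:,2]*cal["fx"]+cal["cx"],p[:,1]/p[:,2]*cal["fy"]+cal["cy"]]
def cloud(cal,d):
    v,u=np.mgrid[:d.shape[0],:d.shape[1]]
    return unproj(cal,np.c_[u.ravel(),v.ravel()],d=d.ravel()).reshape(d.shape+(3,))
def tool():
    o=bot.get_obs(); q=o["tool_rot"]
    return o["eef_pos"],R.from_quat([q[1],q[2],q[3],q[0]])
def rel(pos,Rt):
    p,r=tool(); print("shift(tool,mm)",np.round(r.inv().apply(np.asarray(pos)-p)*1000,1),"turn deg",np.round((r.inv()*Rt).as_rotvec(degrees=True),2))
E
```

```text
(no output)
```

View pics/topcrop.png

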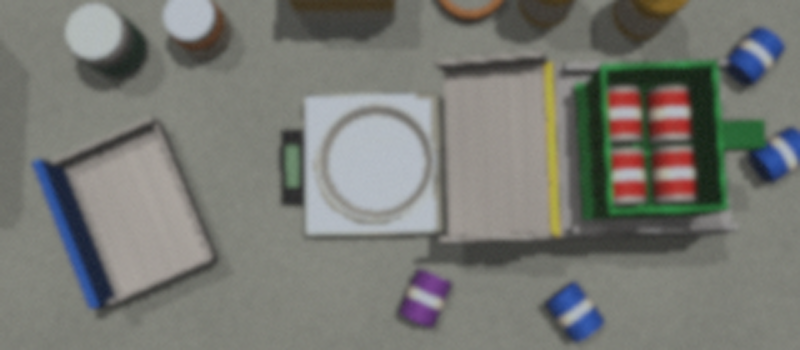

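View pics/scenecrop.png

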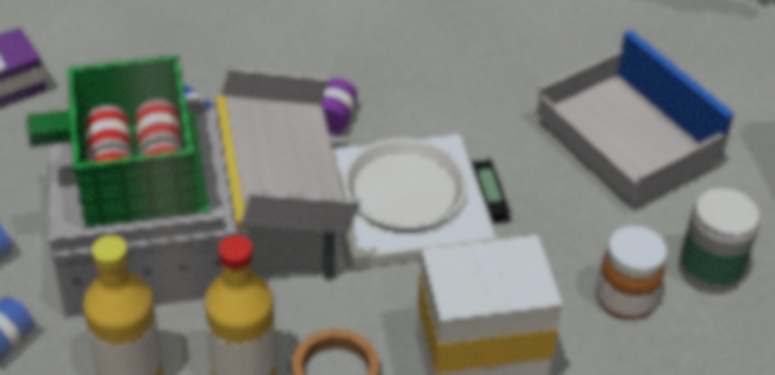

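The crops confirm both: red tins in the green crate with the lug at (743,135), and the blue-walled pan at (130,225). Next I measure.

```bash
python3 - <<'E'
from h import *
for n in ["top","scene"]:
    im=cv2.imread(f"pics/{n}0.png"); d=np.load(f"pics/{n}0.npy"); cal=bot.calibration(n)
    hsv=cv2.cvtColor(im,cv2.COLOR_BGR2HSV); C=cloud(cal,d)
    def box(u0,u1,v0,v1):
        m=np.zeros(d.shape,bool); m[v0:v1,u0:u1]=1; return m
    H,S,V=[hsv[...,i] for i in range(3)]
    print("==",n)
    B=dict(top=dict(yel=(325,350,150,250),pan=(120,210,180,275),crate=(335,425,155,240),scale=(228,295,170,240),chute=(288,336,160,240)),
           scene=dict(yel=(220,255,190,260),pan=(350,440,170,250),crate=(145,228,180,260),scale=(270,350,210,270),chute=(232,285,190,262)))[n]
    # yellow
    m=box(*B["yel"])&(H>20)&(H<35)&(S>120)&(d>0)
    P=C[m]; print("yel n",m.sum(),"z",np.percentile(P[:,2],[5,50,95]).round(3))
    v,u=np.nonzero(m); Q=unproj(cal,np.c_[u,v],z=0.123)
    c,sz,_=cv2.minAreaRect(Q[:,:2].astype(np.float32)*1000); ang=_; print(" yel rect",c,sz,ang)
    # linear fit y = a+bx
    b=np.polyfit(Q[:,0],Q[:,1],1); print(" yel slope deg (stand x vs world x)",np.degrees(np.arctan(b[0])),Q[:,:2].mean(0))
    # blue wall
    m=box(*B["pan"])&(H>100)&(H<130)&(S>120)&(d>0); P=C[m]
    print("blue n",m.sum(),"z",np.percentile(P[:,2],[2,50,90,99]).round(3))
    t=m&(np.abs(C[...,2]-0.094)<0.006); v,u=np.nonzero(t); Q=unproj(cal,np.c_[u,v],z=.094)
    print(" bluetop rect",cv2.minAreaRect(Q[:,:2].astype(np.float32)*1000),Q.mean(0).round(4), len(Q))
    P2=C[t]; print(" depthbased",cv2.minAreaRect(P2[:,:2].astype(np.float32)*1000))
    # pan all
    t=box(*B["pan"])&(C[...,2]>0.035)&(d>0); P=C[t]; print(" pan rect>35mm",cv2.minAreaRect(P[:,:2].astype(np.float32)*1000))
    # green
    m=box(*B["crate"])&(H>50)&(H<85)&(S>110)&(d>0); P=C[m]
    print("green z",np.percentile(P[:,2],[2,50,90,99]).round(3))
    t=m&(np.abs(C[...,2]-0.205)<0.007); P=C[t]; print(" rim rect",cv2.minAreaRect(P[:,:2].astype(np.float32)*1000),len(P))
    v,u=np.nonzero(t); Q=unproj(cal,np.c_[u,v],z=.205); print(" rim rect ray",cv2.minAreaRect(Q[:,:2].astype(np.float32)*1000))
    # scale
    t=box(*B["scale"])&(np.abs(C[...,2]-.046)<.008)&(d>0); P=C[t]; print(" scale z",np.median(P[:,2]),cv2.minAreaRect(P[:,:2].astype(np.float32)*1000))
    t=box(*B["chute"])&(C[...,2]>.1)&(d>0); P=C[t]; print(" chute",cv2.minAreaRect(P[:,:2].astype(np.float32)*1000))
E
```

```text
== top
yel n 188 z [0.119 0.123 0.126]
 yel rect (560.3065795898438, -146.32217407226562) (187.9091796875, 7.838671684265137) 1.672128677368164
 yel slope deg (stand x vs world x) 1.7632898933622876 [ 0.56089671 -0.14615897]
blue n 493 z [0.045 0.084 0.095 0.097]
 bluetop rect ((464.2407531738281, 394.8345642089844), (179.14434814453125, 10.811590194702148), 24.142854690551758) [0.4618 0.3941 0.094 ] 227
 depthbased ((464.1305847167969, 396.1448669433594), (179.2415008544922, 10.509254455566406), 24.517337799072266)
 pan rect>35mm ((490.8116455078125, 339.6628723144531), (182.95138549804688, 141.4231414794922), 24.32270050048828)
green z [0.109 0.201 0.206 0.208]
 rim rect ((559.9546508789062, -268.1134948730469), (152.50616455078125, 162.30592346191406), 2.2040767669677734) 634
 rim rect ray ((559.7191162109375, -266.911865234375), (152.8011474609375, 161.2165069580078), 2.2418739795684814)
 scale z 0.04374320659486519 ((553.4861450195312, 51.798641204833984), (138.95925903320312, 138.06578063964844), 45.65802764892578)
 chute ((557.375244140625, -84.65950775146484), (200.3894348144
[... 490 characters left out ...]
, 398.4830322265625), (181.5963592529297, 17.266237258911133), 23.958629608154297)
 pan rect>35mm ((545.8435668945312, 362.4111328125), (309.7996826171875, 151.13107299804688), 23.080089569091797)
green z [0.116 0.18  0.205 0.209]
 rim rect ((563.3237915039062, -265.62060546875), (156.71083068847656, 160.28753662109375), 1.3888180255889893) 451
 rim rect ray ((566.9820556640625, -265.6456298828125), (160.60177612304688, 158.73971557617188), 2.261712074279785)
 scale z 0.04462511560723614 ((546.8035888671875, 43.66571044921875), (161.2248992919922, 234.65965270996094), 82.02179718017578)
 chute ((604.2137451171875, -83.89518737792969), (134.697998046875, 303.7702331542969), 87.89051818847656)
```

```bash
python3 - <<'E'
from h import *
cal=bot.calibration("top"); d=np.load("pics/top0.npy"); C=cloud(cal,d)
for n,b,z0 in [("carton",(225,276,100,146),.12),("jar",(175,210,130,170),.07),("can",(138,175,135,175),.085)]:
    P=C[b[2]:b[3],b[0]:b[1]].reshape(-1,3); P=P[P[:,2]>z0]; print(n,P.min(0).round(3),P.max(0).round(3))
p,r=tool(); print(p, r.as_matrix().round(3))
yaw=np.radians(24.3); 
def down(jawdeg):
    a=np.radians(jawdeg); y=np.array([np.cos(a),np.sin(a),0]); z=np.array([0,0,-1.]); return R.from_matrix(np.c_[np.cross(y,z),y,z])
rel([.4645,.397,.2],down(114.3))
# white ring/dish circle
E
```

```text
carton [ 0.415 -0.012  0.12 ] [0.825 0.152 1.154]
jar [ 0.415 -0.012  0.071] [0.746 0.299 1.154]
can [ 0.415 -0.012  0.085] [0.729 0.407 1.154]
[0.30593628 0.60107534 0.21872663] [[-0.891  0.454 -0.001]
 [ 0.454  0.891 -0.002]
 [-0.    -0.002 -1.   ]]
shift(tool,mm) [-233.9 -109.9   18.9] turn deg [-9.000e-02 -3.000e-02 -5.127e+01]
```

```bash
python3 -m crank '[[[-0.0468,-0.022,0.0038],[0,0,0],0.0854],[[-0.0468,-0.022,0.0038],[0,0,0],0.0854],[[-0.0468,-0.022,0.0038],[0,0,0],0.0854],[[-0.0468,-0.022,0.0038],[0,0,0],0.0854],[[-0.0468,-0.022,0.0038],[0,0,0],0.0854],[[0,0,0],[0,0,-10.25],0.0854],[[0,0,0],[0,0,-10.25],0.0854],[[0,0,0],[0,0,-10.25],0.0854],[[0,0,0],[0,0,-10.25],0.0854],[[0,0,0],[0,0,-10.25],0.0854]]' 40
python3 - <<'E'
from h import *
cal=bot.calibration("wrist"); p,d=bot.read_camera("wrist"); cv2.imwrite("pics/w1.png",cv2.cvtColor(p,cv2.COLOR_RGB2BGR)); np.save("pics/w1.npy",d)
np.savez("pics/w1cal.npz",**cal); print(bot.get_obs()["eef_pos"],bot.get_obs()["q"],cal["extrinsics"].round(3))
cal=bot.calibration("top"); d=np.load("pics/top0.npy"); C=cloud(cal,d)
for n,b,z0 in [("carton",(225,276,100,146),.12),("jar",(175,210,130,170),.07),("can",(138,175,135,175),.085)]:
    P=C[b[2]:b[3],b[0]:b[1]].reshape(-1,3); P=P[(P[:,2]>z0)&(P[:,2]<.2)]; print(n,P.min(0).round(3),P.max(0).round(3))
E
```

```text
t: 1.35
eef_pos: [0.4646, 0.3971, 0.2001]
tool_rot: [-0.0, -0.213, 0.977, -0.0]
contact_force: [0.2, 0.5, -0.7]
gripper_width: 1.004
[0.46465579 0.39703434 0.20014688] [-0.73092676  0.3947926  -0.10208079  1.72863233  0.04601449  1.02141932
  1.1577816 ] [[-0.417  0.863  0.284  0.393]
 [ 0.909  0.396  0.129  0.364]
 [-0.001  0.312 -0.95   0.354]
 [ 0.     0.     0.     1.   ]]
carton [0.733 0.031 0.12 ] [0.825 0.152 0.145]
jar [0.688 0.239 0.071] [0.746 0.299 0.091]
can [0.66  0.339 0.085] [0.729 0.407 0.104]
```

View pics/w1.png

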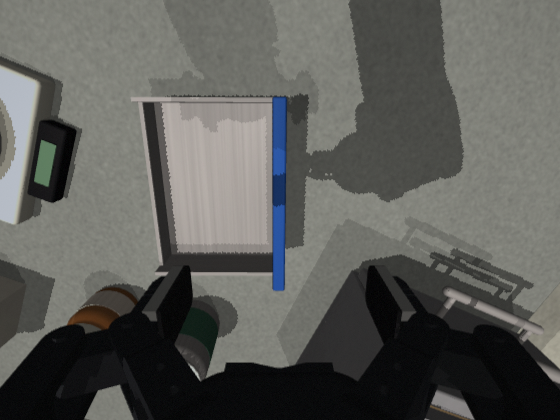

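The wrist view shows the blue wall top as a vertical strip at (279,98–290), with the pan interior to its left and the fingers below. I'll refine the wall's position.

```bash
python3 - <<'E'
from h import *
cal=dict(np.load("pics/w1cal.npz")); im=cv2.imread("pics/w1.png"); hsv=cv2.cvtColor(im,cv2.COLOR_BGR2HSV)
H,S,V=[hsv[...,i] for i in range(3)]; m=((H>100)&(H<130)&(S>120)&(V>40)).astype(np.uint8); m[:,:255]=0; m[:,300:]=0
v,u=np.nonzero(m); print(u.min(),u.max(),v.min(),v.max())
Q=unproj(cal,np.c_[u,v],z=.094); r=cv2.minAreaRect(Q[:,:2].astype(np.float32)*1000); print(r,np.median(cloud(cal,np.load("pics/w1.npy"))[m>0][:,2]))
E
```

```text
273 286 97 290
((466.8896484375, 397.980224609375), (179.4479522705078, 10.802457809448242), 24.30337905883789) 0.0931554345784229
```

```bash
python3 -m crank '[[[-0.002,0,0.0467],[0,0,0],0.0854],[[0,0,0.0467],[0,0,0],0.0854],[[0,0,0.0467],[0,0,0],0.0854],[[0,0,0],[0,0,0],0.04],[[0,0,0],[0,0,0],0],[[0,0,0],[0,0,0],0],[[0,0,0],[0,0,0],0],[[0,0,0],[0,0,0],0]]' 80

```

```text
t: 2.4
eef_pos: [0.4677, 0.399, 0.0625]
tool_rot: [0.001, -0.21, 0.978, 0.001]
contact_force: [-0.4, -0.3, 6.1]
gripper_width: 0.12
```

```bash
python3 -m crank '[[[0,0,-0.01],[0,0,0],0],[[0,0,-0.02],[0,0,0],0],[[0,0,-0.03],[0,0,0],0],[[0,0,-0.03],[0,0,0],0],[[0,0,-0.02],[0,0,0],0],[[0,0,0],[0,0,0],0]]'
python3 - <<'E'
from h import *
p,d=bot.read_camera("scene"); cv2.imwrite("pics/s1.png",cv2.cvtColor(p,cv2.COLOR_RGB2BGR))
cal=bot.calibration("wrist"); p,d=bot.read_camera("wrist"); cv2.imwrite("pics/w2.png",cv2.cvtColor(p,cv2.COLOR_RGB2BGR)); np.save("pics/w2.npy",d);np.savez("pics/w2cal.npz",**cal)
im=cv2.imread("pics/s1.png"); cv2.imwrite("pics/s1c.png",cv2.resize(im[100:280,260:480],None,fx=3,fy=3))
E
```

```text
t: 3.15
eef_pos: [0.4676, 0.3992, 0.1734]
tool_rot: [0.002, -0.21, 0.978, 0.001]
contact_force: [-0.3, -0.3, -2.3]
gripper_width: 0.123
```

View pics/s1c.png

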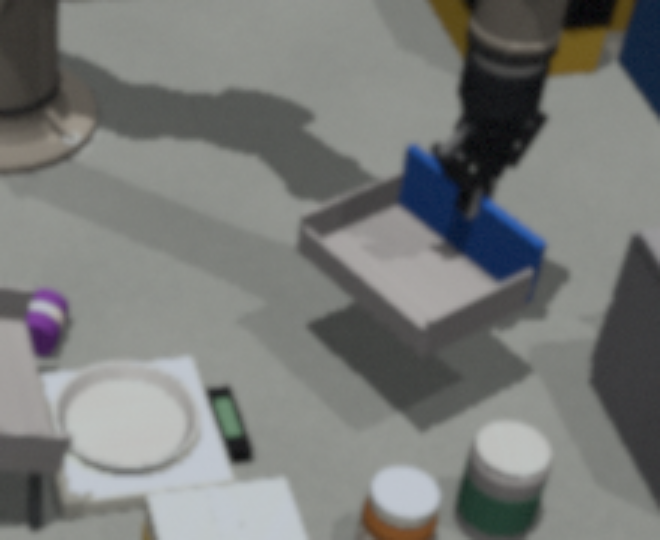

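View pics/w2.png

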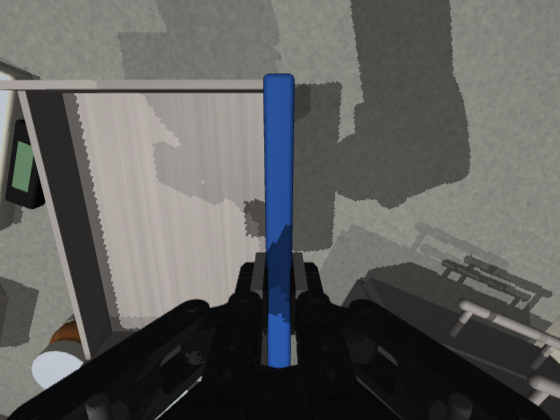

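The scene crop shows the pan hanging from the gripper by the middle of the blue wall at (470,210). I'll check its tilt and its offset in the hand.

```bash
cat >> h.py <<'E'
def panpose(name,plane=True):
    cal=dict(np.load(f"pics/{name}cal.npz")); d=np.load(f"pics/{name}.npy"); im=cv2.imread(f"pics/{name}.png")
    C=cloud(cal,d); H,S,V=cv2.split(cv2.cvtColor(im,cv2.COLOR_BGR2HSV))
    return cal,C,H,S,V,d
def fitplane(P):
    c=P.mean(0)
    for _ in range(5):
        c=P.mean(0); n=np.linalg.svd(P-c,full_matrices=False)[2][2]; e=np.abs((P-c)@n); P=P[e<max(.002,2*np.median(e))]
    return c,n*np.sign(n[2]),e.mean()
E
python3 - <<'E'
from h import *
cal,C,H,S,V,d=panpose("w2")
F=C[110:250,130:240].reshape(-1,3); F=F[F[:,2]>.05]; c,n,e=fitplane(F); print("floor",c.round(4),n.round(4),e)
m=(H>100)&(H<130)&(S>120)&(d>0); P=C[m]; zt=np.percentile(P[:,2],95); print("blue top z",zt,(c[2]))
t=m&(np.abs(C[...,2]-np.median(P[:,2]))<.006); t[:,:255]=0;t[:,300:]=0
print(np.median(P[:,2]),cv2.minAreaRect((C[t][:,:2]*1000).astype(np.float32)))
p,r=tool(); print(p,r.as_matrix()[:,1].round(3))
yw=r.as_matrix()[:,1]; print("tilt about wall axis deg",np.degrees(np.arcsin(n@np.r_[-np.sin(np.radians(24.3)),np.cos(np.radians(24.3)),0])), "other",np.degrees(np.arcsin(n@np.r_[np.cos(np.radians(24.3)),np.sin(np.radians(24.3)),0])))
E
```

```text
floor [0.4643 0.3271 0.1304] [ 0.0044 -0.0026  1.    ] 0.0004906291557270981
blue top z 0.2034566566335212 0.13040155809507234
0.20227897499094816 ((447.84259033203125, 389.55950927734375), (139.93960571289062, 12.298202514648438), 24.298330307006836)
[0.46638309 0.3979584  0.17049619] [-0.411  0.912 -0.   ]
tilt about wall axis deg -0.24180157059512195 other 0.1679777129955182
```

```bash
python3 - <<'E'
from h import *
for n,b in [("top",(234,294,174,238)),("scene",(270,338,212,268))]:
    cal=bot.calibration(n); d=np.load(f"pics/{n}0.npy"); C=cloud(cal,d)
    z=C[...,2]; 
    im=cv2.imread(f"pics/{n}0.png"); g=cv2.cvtColor(im,cv2.COLOR_BGR2GRAY)
    sub=z[b[2]:b[3],b[0]:b[1]]; print(n,np.percentile(sub,[5,25,50,75,95]).round(4))
    m=np.zeros(z.shape,np.uint8); m[b[2]:b[3],b[0]:b[1]]=((sub>.022)&(sub<.0375))
    k,lab,st,cen=cv2.connectedComponentsWithStats(m); i=1+np.argmax(st[1:,4]); v,u=np.nonzero(lab==i)
    Q=unproj(cal,np.c_[u,v],z=.031); print(" floor",len(Q),Q.mean(0).round(4),(Q.min(0)+Q.max(0))/2,np.ptp(Q,axis=0).round(3))
    cv2.imwrite(f"pics/{n}ring.png",cv2.resize(im[b[2]-5:b[3]+5,b[0]-5:b[1]+5],None,fx=7,fy=7,interpolation=cv2.INTER_CUBIC))
    # dark ring pixels
    s=g[b[2]:b[3],b[0]:b[1]]; print(np.percentile(s,[5,25,50,75]))
    # hough
    big=cv2.resize(s,None,fx=6,fy=6,interpolation=cv2.INTER_CUBIC)
    c=cv2.HoughCircles(big,cv2.HOUGH_GRADIENT,2,50,param1=60,param2=30,minRadius=90,maxRadius=190)
    if c is not None:
        for x,y,rr in c[0][:3]:
            uv=[(x+.5)/6-.5+b[0],(y+.5)/6-.5+b[2]]; print(" circle px",uv,rr/6,unproj(cal,uv,z=.046).round(4))
E
```

```text
top [-0.0015  0.0252  0.0287  0.0317  0.0455]
 floor 1355 [0.5535 0.0522 0.031 ] [0.55489573 0.05132368 0.031     ] [0.123 0.126 0.   ]
[ 99. 134. 173. 185.]
 circle px [np.float32(267.41666), np.float32(202.08333)] 31.466667 [[0.5599 0.0432 0.046 ]]
 circle px [np.float32(261.08334), np.float32(209.08333)] 25.199999 [[0.539  0.0617 0.046 ]]
 circle px [np.float32(260.41666), np.float32(218.08333)] 24.4 [[0.5125 0.0633 0.046 ]]
scene [-1.000e-04  2.370e-02  3.060e-02  3.640e-02  1.323e-01]
 floor 984 [0.547  0.0539 0.031 ] [0.54417121 0.05437675 0.031     ] [0.123 0.123 0.   ]
[ 79. 144. 170. 189.]
 circle px [np.float32(301.41666), np.float32(231.41667)] 26.699999 [[0.5298 0.0566 0.046 ]]
 circle px [np.float32(299.75), np.float32(240.08333)] 17.933332 [[0.5632 0.0456 0.046 ]]
 circle px [np.float32(307.75), np.float32(257.08334)] 27.733332 [[0.63   0.0559 0.046 ]]
```

View pics/topring.png

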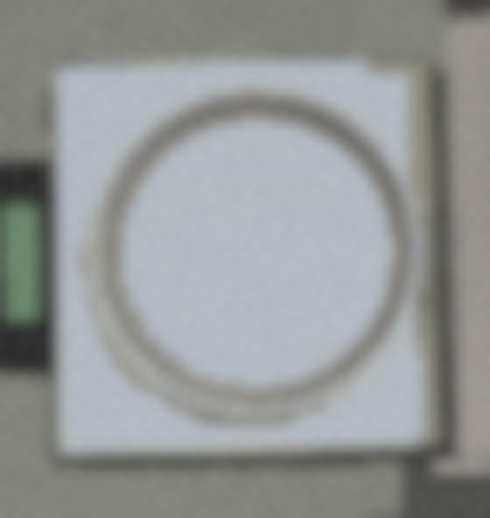

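The crop shows the dish floor disc centred at about (258,247) with a radius of about 137, which is top pixel (265.4,203.9).

```bash
python3 - <<'E'
from h import *
cal=bot.calibration("top"); print(unproj(cal,[265.4,203.9],z=.031), unproj(cal,[265.4,203.9+19.5],z=.031))
im=cv2.imread("pics/top0.png");g=cv2.cvtColor(im,cv2.COLOR_BGR2GRAY); b=(234,294,174,238)
big=cv2.resize(g[b[2]:b[3],b[0]:b[1]],None,fx=7,fy=7,interpolation=cv2.INTER_CUBIC)
_,t=cv2.threshold(big,0,255,cv2.THRESH_BINARY+cv2.THRESH_OTSU)
for c in cv2.findContours(t,cv2.RETR_CCOMP,cv2.CHAIN_APPROX_NONE)[0]:
    if len(c)>300: e=cv2.fitEllipse(c); print(e, unproj(cal,[(e[0][0]+.5)/7-.5+b[0],(e[0][1]+.5)/7-.5+b[2]],z=.031).round(4))
E
```

```text
[[0.55635112 0.04995614 0.031     ]] [[0.49806245 0.04928345 0.031     ]]
((219.98712158203125, 219.57215881347656), (271.7252197265625, 275.3948669433594), 59.059574127197266) [[0.5532 0.0511 0.031 ]]
((206.0815887451172, 220.9029998779297), (405.7569580078125, 421.0357971191406), 172.08712768554688) [[0.5526 0.057  0.031 ]]
```

```bash
python3 -m crank '[[[0,0,0],[0,0,5.64],0],[[0,0,0],[0,0,5.64],0],[[0,0,0],[0,0,5.64],0],[[0,0,0],[0,0,5.63],0]]'; python3 -m crank '[[[-0.005,-0.018,0],[0,0,0],0],[[-0.0096,-0.0357,0],[0,0,0],0],[[-0.0096,-0.0357,0],[0,0,0],0],[[-0.0096,-0.0357,0],[0,0,0],0],[[-0.0096,-0.0357,0],[0,0,0],0],[[-0.0096,-0.0357,0],[0,0,0],0],[[-0.0096,-0.0357,0],[0,0,0],0],[[-0.0096,-0.0357,0],[0,0,0],0],[[-0.005,-0.018,0],[0,0,0],0],[[0,0,0],[0,0,0],0]]'
python3 - <<'E'
from h import *
for n in ["scene","top"]:
    p,d=bot.read_camera(n); cv2.imwrite(f"pics/{n}2.png",cv2.cvtColor(p,cv2.COLOR_RGB2BGR)); np.save(f"pics/{n}2.npy",d)
p,r=tool(); print(p,r.as_matrix()[:,1].round(4),bot.get_obs()["contact_force"])
cal=bot.calibration("top"); C=cloud(cal,np.load("pics/top2.npy")); Z=C[...,2]
im=cv2.imread("pics/top2.png"); cv2.imwrite("pics/top2c.png",cv2.resize(im[140:270,200:360],None,fx=4.5,fy=4.5))
E
```

```text
t: 3.75
eef_pos: [0.4659, 0.3976, 0.1691]
tool_rot: [-0.001, -0.013, 1.0, -0.001]
contact_force: [0.2, -0.2, -2.5]
gripper_width: 0.122
t: 5.0
eef_pos: [0.5524, 0.1136, 0.1704]
tool_rot: [-0.0, -0.014, 1.0, -0.0]
contact_force: [0.7, -0.1, -2.8]
gripper_width: 0.119
[0.55175864 0.11569254 0.17019098] [-0.0322  0.9995  0.    ] [-0.20833924 -1.03318377 -2.39490263]
```

View pics/top2c.png

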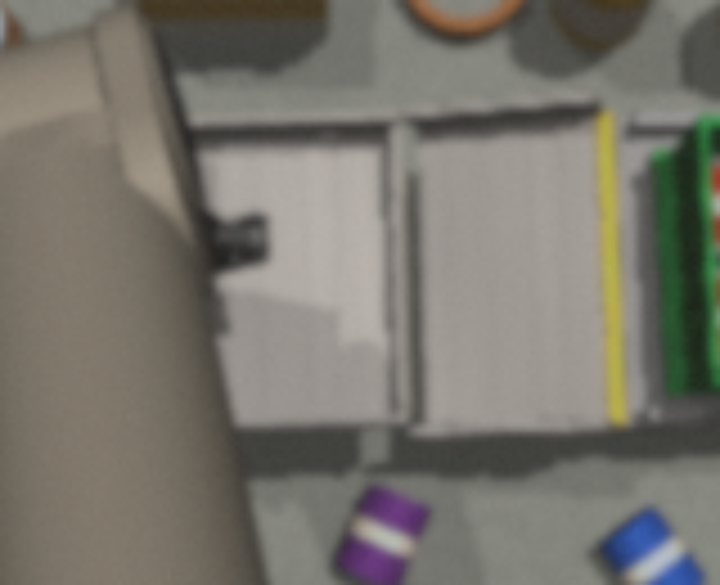

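The top crop shows the pan over the seat and square to the chute, with its front edge at about x 390 and the chute lip at about 413, so there is a clear gap. I'll lower it.

```bash
python3 -m crank '[[[0,0,0.01],[0,0,0],0],[[0,0,0.015],[0,0,0],0],[[0,0,0.015],[0,0,0],0],[[0,0,0.01],[0,0,0],0],[[0,0,0.01],[0,0,0],0],[[0,0,0],[0,0,0],0]]';  python3 -m crank '[[[0,0,0.004],[0,0,0],0],[[0,0,0.004],[0,0,0],0],[[0,0,0.004],[0,0,0],0],[[0,0,0],[0,0,0],0]]'
```

```text
t: 5.85
eef_pos: [0.5519, 0.1146, 0.1096]
tool_rot: [-0.001, -0.015, 1.0, -0.0]
contact_force: [-0.1, 0.3, -1.8]
gripper_width: 0.12
t: 6.35
eef_pos: [0.5522, 0.1147, 0.0982]
tool_rot: [-0.0, -0.015, 1.0, -0.0]
contact_force: [0.8, 0.0, -1.8]
gripper_width: 0.12
```

```bash
python3 -m crank '[[[0,0,0.003],[0,0,0],0],[[0,0,0],[0,0,0],0]]'; python3 -m crank '[[[0,0,0.002],[0,0,0],0],[[0,0,0],[0,0,0],0]]'
```

```text
t: 6.6
eef_pos: [0.5523, 0.1147, 0.0953]
tool_rot: [-0.0, -0.015, 1.0, -0.0]
contact_force: [-0.2, -1.0, -1.8]
gripper_width: 0.125
t: 6.85
eef_pos: [0.5526, 0.1149, 0.0936]
tool_rot: [0.0, -0.015, 1.0, 0.0]
contact_force: [-0.5, 0.4, -1.7]
gripper_width: 0.121
```

```bash
python3 -m crank '[[[0,0,0.002],[0,0,0],0],[[0,0,0],[0,0,0],0]]'; python3 -m crank '[[[0,0,0.002],[0,0,0],0],[[0,0,0],[0,0,0],0]]'
python3 - <<'E'
from h import *
cal=bot.calibration("wrist"); p,d=bot.read_camera("wrist"); cv2.imwrite("pics/w3.png",cv2.cvtColor(p,cv2.COLOR_RGB2BGR)); np.save("pics/w3.npy",d);np.savez("pics/w3cal.npz",**cal)
E
```

```text
t: 7.1
eef_pos: [0.5528, 0.1154, 0.0934]
tool_rot: [0.0, -0.015, 1.0, 0.0]
contact_force: [-5.6, 1.0, 14.0]
gripper_width: 0.12
t: 7.35
eef_pos: [0.5531, 0.116, 0.0933]
tool_rot: [0.001, -0.015, 1.0, 0.001]
contact_force: [-11.2, 0.0, 30.5]
gripper_width: 0.122
```

View pics/w3.png

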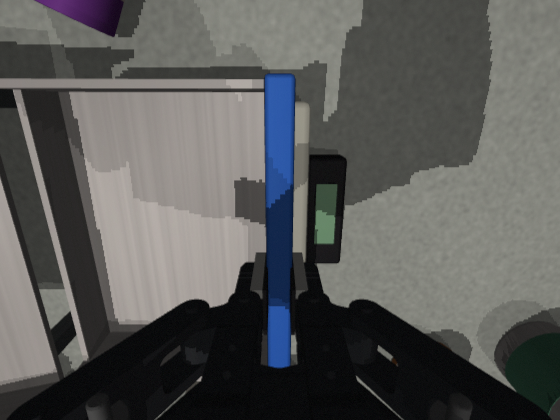

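```bash
python3 -m crank '[[[0,0,-0.003],[0,0,0],0],[[0,0,0],[0,0,0],0.02],[[0,0,0],[0,0,0],0.05],[[0,0,0],[0,0,0],0.06],[[0,0,0],[0,0,0],0.06]]' 40; python3 - <<'E'
from h import *
cal=bot.calibration("wrist"); p,d=bot.read_camera("wrist"); cv2.imwrite("pics/w4.png",cv2.cvtColor(p,cv2.COLOR_RGB2BGR)); np.save("pics/w4.npy",d);np.savez("pics/w4cal.npz",**cal)
for n in ["w3","w4"]:
    cal,C,H,S,V,d=panpose(n)
    F=C[110:250,110:230].reshape(-1,3); F=F[F[:,2]>.02]; c,nn,e=fitplane(F); print(n,"floor",c.round(4),nn.round(4),e)
    m=(H>100)&(H<130)&(S>120)&(d>0); P=C[m]; print(np.median(P[:,2]),np.percentile(P[:,2],95))
    t=m&(np.abs(C[...,2]-np.median(P[:,2]))<.006); t[:,:250]=0;t[:,305:]=0; print(cv2.minAreaRect((C[t][:,:2]*1000).astype(np.float32)))
E
```

```text
t: 8.02
eef_pos: [0.5524, 0.1147, 0.0923]
tool_rot: [-0.0, -0.015, 1.0, -0.0]
contact_force: [0.1, 0.9, 0.1]
gripper_width: 0.702
w3 floor [0.5236 0.042  0.0532] [0.009  0.009  0.9999] 0.0004950179738849992
0.12418780214427906 0.12557091623495648
((531.9089965820312, 115.7024154663086), (140.05169677734375, 12.16109848022461), 1.5754687786102295)
w4 floor [0.5225 0.0409 0.0523] [ 0.0016 -0.0029  1.    ] 0.0004898379393619528
0.12416793081658303 0.1253605880314987
((530.5618286132812, 114.27762603759766), (138.22323608398438, 11.930329322814941), 1.7405312061309814)
```

View pics/w4.png

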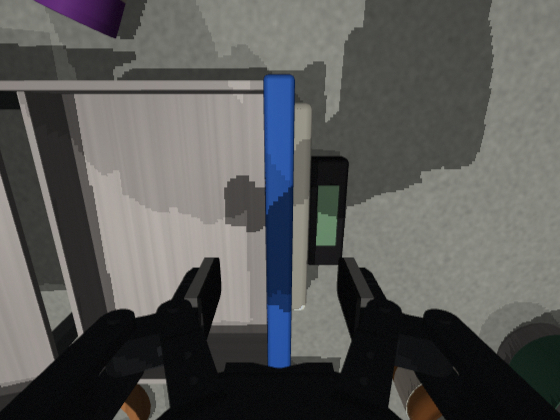

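The pan's floor is at z 0.0525 (0.053 expected), tilt is under 0.2° and yaw is 1.74°, so it is home. Next I lift clear.

```bash
python3 -m crank '[[[0,0,-0.03],[0,0,0],0.07],[[0,0,-0.045],[0,0,0],0.0854],[[0,0,-0.06],[0,0,0],0.0854],[[0,0,-0.06],[0,0,0],0.0854],[[0,0,0],[0,0,0],0.0854]]'; python3 - <<'E'
from h import *
print(bot.get_obs()["q"])
for n in ["scene","top"]:
    p,d=bot.read_camera(n); cv2.imwrite(f"pics/{n}3.png",cv2.cvtColor(p,cv2.COLOR_RGB2BGR)); np.save(f"pics/{n}3.npy",d)
im=cv2.imread("pics/scene3.png"); cv2.imwrite("pics/scene3c.png",cv2.resize(im[165:315,140:450],None,fx=2.5,fy=2.5))
E
```

```text
t: 8.7
eef_pos: [0.5553, 0.1154, 0.293]
tool_rot: [0.005, -0.015, 1.0, 0.002]
contact_force: [0.0, -0.7, -0.4]
gripper_width: 0.999
[-0.38716174  0.22994203  0.08691264  1.74080655 -0.02180991  1.16150553
  1.30651852]
```

View pics/scene3c.png

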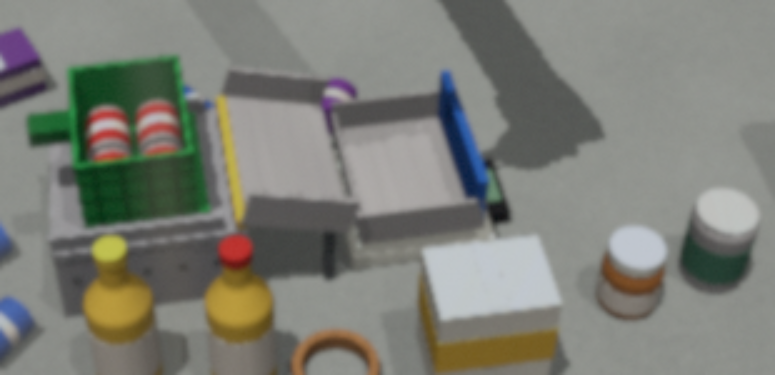

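The scene crop shows the pan seated at (420,180), square to the chute, with the crate unmoved. Now I turn the jaws by 90° and go over to the lug.

```bash
python3 -m crank '[[[0,0,0],[0,0,10],0.0854],[[0,0,0],[0,0,10],0.0854],[[0,0,0],[0,0,10],0.0854],[[0,0,0],[0,0,10],0.0854],[[0,0,0],[0,0,10],0.0854],[[0,0,0],[0,0,10],0.0854],[[0,0,0],[0,0,10],0.0854],[[0,0,0],[0,0,10],0.0854],[[0,0,0],[0,0,10],0.0854]]'; python3 -m crank '[[[-0.052,-0.0006,0],[0,0,0],0.0854],[[-0.052,-0.0006,0],[0,0,0],0.0854],[[-0.052,-0.0006,0],[0,0,0],0.0854],[[-0.052,-0.0006,0],[0,0,0],0.0854],[[-0.052,-0.0006,0],[0,0,0],0.0854],[[-0.052,-0.0006,0],[0,0,0],0.0854],[[-0.052,-0.0006,0],[0,0,0],0.0854],[[-0.052,-0.0006,0],[0,0,0],0.0854],[[0,0,0],[0,0,0],0.0854]]'
python3 - <<'E'
from h import *
cal=bot.calibration("wrist"); p,d=bot.read_camera("wrist"); cv2.imwrite("pics/w5.png",cv2.cvtColor(p,cv2.COLOR_RGB2BGR)); np.save("pics/w5.npy",d);np.savez("pics/w5cal.npz",**cal); print(bot.get_obs()["q"])
E
```

```text
t: 9.93
eef_pos: [0.5512, 0.1145, 0.2851]
tool_rot: [-0.001, 0.698, 0.716, -0.002]
contact_force: [0.2, -0.0, 0.4]
gripper_width: 1.001
t: 11.05
eef_pos: [0.5572, -0.3063, 0.2852]
tool_rot: [-0.001, 0.699, 0.715, -0.002]
contact_force: [0.1, 0.3, -0.9]
gripper_width: 1.0
[ 0.03028293  0.3888497   0.50303433  1.60149131 -0.19503133  1.20558991
  0.59809267]
```

View pics/w5.png

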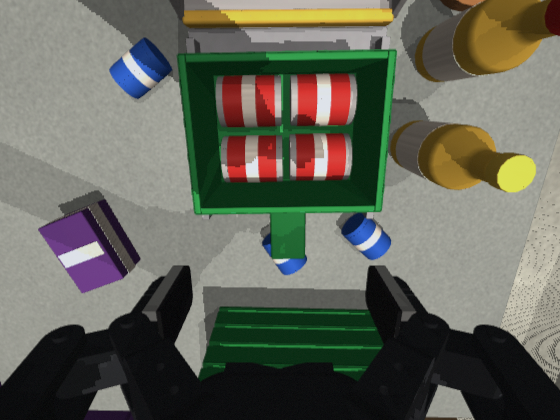

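The wrist view shows the lug at u 271–305, v 213–258, the crate rim corners near (179,55), (395,52), (195,213) and (383,212), and the yellow bar at v≈17. Next I work out positions.

```bash
python3 - <<'E'
from h import *
cal,C,H,S,V,d=panpose("w5")
g=(H>50)&(H<85)&(S>110)&(d>0); g[290:]=0
Z=C[...,2]
print("lug z",np.median(Z[225:250,278:298]))
t=g&(np.abs(Z-.205)<.008); P=C[t]
rim=P[P[:,1]>-.31]
r=g.copy(); t2=t.copy(); t2[214:]=0; v,u=np.nonzero(t2); Q=unproj(cal,np.c_[u,v],z=.205); print("rim",cv2.minAreaRect((Q[:,:2]*1000).astype(np.float32)),cv2.minAreaRect((C[t2][:,:2]*1000).astype(np.float32)))
t3=g.copy(); t3[:218]=0;t3[262:]=0;t3[:,:266]=0;t3[:,310:]=0; t3&=np.abs(Z-.2)<.01
v,u=np.nonzero(t3); Q=unproj(cal,np.c_[u,v],z=.201); print("lug",u.min(),u.max(),v.max(),cv2.minAreaRect((Q[:,:2]*1000).astype(np.float32)))
y=(H>18)&(H<35)&(S>120)&(d>0); y[30:]=0; y[:,:180]=0;y[:,395:]=0
v,u=np.nonzero(y&(np.abs(Z-.123)<.006)); Q=unproj(cal,np.c_[u,v],z=.123);rr=cv2.minAreaRect((Q[:,:2]*1000).astype(np.float32)); print("bar",rr,np.median(Z[y]))
E
```

```text
lug z 0.20027574596139375
rim ((563.4014892578125, -247.83139038085938), (153.04129028320312, 119.21469116210938), 2.3522746562957764) ((563.544677734375, -248.53802490234375), (154.3459014892578, 121.619384765625), 2.328824996948242)
lug 270 304 258 ((566.2781982421875, -331.36419677734375), (28.83258819580078, 37.42365646362305), 2.7968695163726807)
bar ((562.3501586914062, -147.35968017578125), (191.5159454345703, 11.869023323059082), 1.751374363899231) 0.12166853509137451
```

```bash
cat >> h.py <<'E'
def down(jawdeg):
    a=np.radians(jawdeg); y=np.array([np.cos(a),np.sin(a),0]); z=np.array([0,0,-1.]); return R.from_matrix(np.c_[np.cross(y,z),y,z])
E
python3 -c "
from h import *
rel([.567,-.337,.185],down(2.1))"
```

```text
shift(tool,mm) [-34.2   8.2 100.1] turn deg [-0.23 -0.02 -0.62]
```

```bash
python3 -m crank '[[[-0.034,0.008,0],[0,0,-0.6],0.0854],[[0,0,0.035],[0,0,0],0.06],[[0,0,0.035],[0,0,0],0.06],[[0,0,0.030],[0,0,0],0.06],[[0,0,0],[0,0,0],0.06]]'; python3 -c "
from h import *
rel([.567,-.337,.185],down(2.1))"
```

```text
t: 11.72
eef_pos: [0.5678, -0.3316, 0.1839]
tool_rot: [-0.004, 0.692, 0.722, -0.001]
contact_force: [0.2, 0.3, 0.3]
gripper_width: 0.703
shift(tool,mm) [-5.4 -1.  -1.1] turn deg [-0.35 -0.23  0.35]
```

```bash
python3 -m crank '[[[-0.003,-0.001,0],[0,0,0],0.06],[[0,0,0],[0,0,0],0.06]]'; python3 - <<'E'
from h import *
cal=bot.calibration("wrist"); p,d=bot.read_camera("wrist"); cv2.imwrite("pics/w6.png",cv2.cvtColor(p,cv2.COLOR_RGB2BGR));print(bot.get_obs()["eef_pos"])
E
```

```text
t: 11.98
eef_pos: [0.5689, -0.3386, 0.189]
tool_rot: [0.001, 0.693, 0.721, 0.0]
contact_force: [-0.1, -0.0, -0.1]
gripper_width: 0.705
[ 0.56887504 -0.33848593  0.18896448]
```

View pics/w6.png

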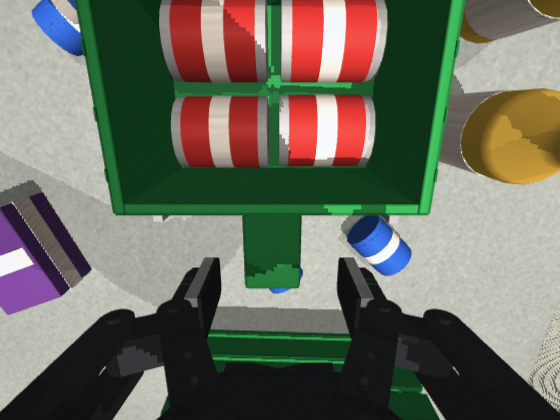

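The wrist view shows the lug at (270,250) centred between the open pads at u 205 and 355. I'll close on it.

```bash
python3 -m crank '[[[0.001,0,0.003],[0,0,0],0.04],[[0,0,0],[0,0,0],0.02],[[0,0,0],[0,0,0],0.02],[[0,0,0],[0,0,0],0.02]]' 40; python3 - <<'E'
from h import *
cal=bot.calibration("wrist"); p,d=bot.read_camera("wrist"); cv2.imwrite("pics/w7.png",cv2.cvtColor(p,cv2.COLOR_RGB2BGR));print(bot.get_obs()["eef_pos"])
E
```

```text
t: 12.52
eef_pos: [0.5679, -0.3369, 0.1848]
tool_rot: [-0.0, 0.693, 0.721, -0.0]
contact_force: [-3.9, 1.3, 4.8]
gripper_width: 0.335
[ 0.56795085 -0.33691239  0.18475441]
```

View pics/w7.png

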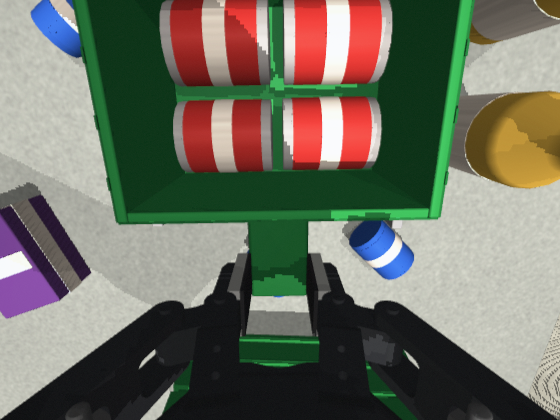

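```bash
python3 -m crank '[[[0.005,0,0],[0,0,0],0.02],[[0.005,0,0],[0,0,0],0.02],[[0.005,0,0],[0,0,0],0.02],[[0,0,0],[0,0,0],0.02]]'; python3 -m crank '[[[0.003,0,0],[0,0,0],0.02],[[0.002,0,0],[0,0,0],0.02],[[0,0,0],[0,0,0],0.02]]'; python3 -m crank '[[[0.002,0,0],[0,0,0],0.02],[[0,0,0],[0,0,0],0.02]]'
```

```text
t: 13.08
eef_pos: [0.5681, -0.3217, 0.1848]
tool_rot: [0.0, 0.692, 0.721, 0.0]
contact_force: [-0.2, -3.4, 3.3]
gripper_width: 0.332
t: 13.45
eef_pos: [0.5677, -0.3173, 0.1848]
tool_rot: [0.001, 0.693, 0.721, 0.0]
contact_force: [0.4, -4.6, 3.2]
gripper_width: 0.328
t: 13.7
eef_pos: [0.5676, -0.3154, 0.1848]
tool_rot: [0.001, 0.693, 0.721, -0.0]
contact_force: [-0.2, -5.0, 2.2]
gripper_width: 0.336
```

```bash
python3 -m crank '[[[0.002,0,0],[0,0,0],0.02],[[0,0,0],[0,0,0],0.02]]';python3 -m crank '[[[0.002,0,0],[0,0,0],0.02],[[0,0,0],[0,0,0],0.02]]'
```

```text
t: 13.95
eef_pos: [0.5674, -0.3136, 0.1848]
tool_rot: [0.001, 0.693, 0.721, -0.0]
contact_force: [0.4, -5.1, 1.8]
gripper_width: 0.333
t: 14.2
eef_pos: [0.5667, -0.3132, 0.1849]
tool_rot: [0.001, 0.693, 0.721, -0.001]
contact_force: [-0.6, -9.0, 0.8]
gripper_width: 0.333
```

Contact comes at TCP y −0.313, which puts the stop at −0.153 and matches the measurement. Next is the tipping path.

```bash
python3 - <<'E'
import numpy as np
def lug(t):
    a=np.radians(t); s,c=np.sin(a),np.cos(a)
    if t<=90:
        fy=-12*s; fz=0 if t<5 else max(0,18-(12*s+12*c+12*c*c/s))
    else: k=(t-90)/16; fy=-12-2.8*k; fz=6+3.8*k
    return np.array([fy-160*c+85*s+160, fz+160*s+85*c-85])
T=list(range(0,89,4))+list(range(90,107,2)); prev=lug(0)
for t in T[1:]:
    q=lug(t); print(t,"abs",q.round(1),"row [%.1f, 0, %.1f]"%(q[0]-prev[0],-(q[1]-prev[1]))); prev=q
E
```

```text
4 abs [ 5.5 11. ] row [5.5, 0, -11.0]
8 abs [11.7 21.4] row [6.2, 0, -10.5]
12 abs [18.7 31.4] row [7.0, 0, -10.0]
16 abs [26.3 40.8] row [7.6, 0, -9.4]
20 abs [34.6 49.6] row [8.3, 0, -8.8]
24 abs [43.5 57.7] row [8.9, 0, -8.1]
28 abs [53.  65.2] row [9.5, 0, -7.4]
32 abs [63.  71.9] row [10.0, 0, -6.7]
36 abs [73.5 77.8] row [10.5, 0, -5.9]
40 abs [84.4 83. ] row [10.9, 0, -5.1]
44 abs [95.6 87.3] row [11.3, 0, -4.3]
48 abs [107.2  90.8] row [11.6, 0, -3.5]
52 abs [119.   93.4] row [11.8, 0, -2.6]
56 abs [131.   95.2] row [12.0, 0, -1.8]
60 abs [143.2  96.1] row [12.2, 0, -0.9]
64 abs [155.5  96.1] row [12.3, 0, -0.0]
68 abs [167.7  95.8] row [12.3, 0, 0.3]
72 abs [180.   95.1] row [12.2, 0, 0.6]
76 abs [192.1  93.5] row [12.1, 0, 1.6]
80 abs [204.1  91.1] row [12.0, 0, 2.5]
84 abs [215.9  87.7] row [11.8, 0, 3.4]
88 abs [227.4  83.4] row [11.5, 0, 4.2]
90 abs [233.  81.] row [5.6, 0, 2.4]
92 abs [238.2  78.4] row [5.2, 0, 2.6]
94 abs [243.3  75.6] row [5.1, 0, 2.8]
96 abs [248.2  72.7] row [5.0, 0, 3.0]
98 abs [253.   69.5] row [4.8, 0, 3.2]
100 abs [257.7  66.2] row [4.7, 0, 3.3]
102 abs [262.3  62.7] row [4.6, 0, 3.5]
104 abs [266.7  59. ] row [4.4, 0, 3.7]
106 abs [271.   55.2] row [4.3, 0, 3.8]
```

```bash
python3 -m crank '[[[0.0027,0,-0.0055],[0,0,0],0.02],[[0.0028,0,-0.0055],[0,0,0],0.02],[[0.0031,0,-0.0053],[0,0,0],0.02],[[0.0031,0,-0.0052],[0,0,0],0.02],[[0.0035,0,-0.005],[0,0,0],0.02],[[0.0035,0,-0.005],[0,0,0],0.02],[[0.0038,0,-0.0047],[0,0,0],0.02],[[0.0038,0,-0.0047],[0,0,0],0.02]]'
python3 - <<'E'
from h import *
p,d=bot.read_camera("scene"); cv2.imwrite("pics/s4.png",cv2.resize(cv2.cvtColor(p,cv2.COLOR_RGB2BGR)[140:315,140:400],None,fx=3,fy=3)); print(bot.get_obs()["eef_pos"],bot.get_obs()["contact_force"])
E
```

```text
t: 15.2
eef_pos: [0.5663, -0.2833, 0.2252]
tool_rot: [-0.001, 0.692, 0.722, 0.0]
contact_force: [-0.8, 0.5, -6.2]
gripper_width: 0.326
[ 0.5666376  -0.28319081  0.22601085] [-0.52749388  0.69525668 -6.71496576]
```

View pics/s4.png

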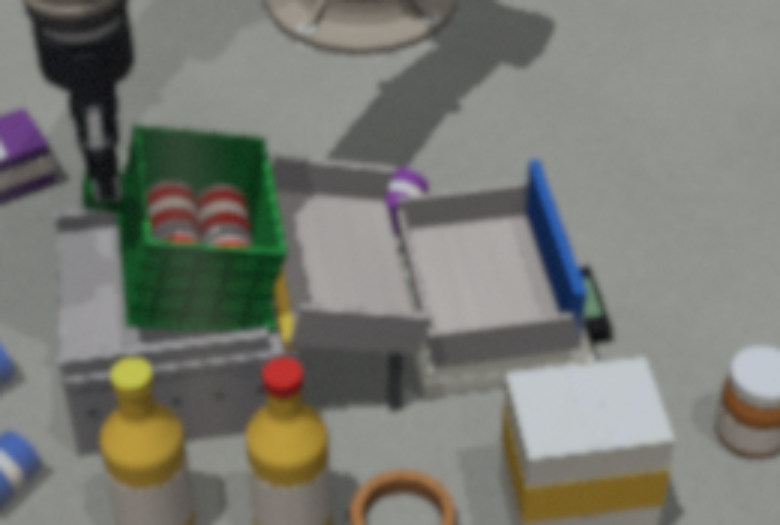

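```bash
cat > tilt.py <<'E'
from h import *
import sys
def run(tag,box=(140,300,130,270)):
    out={}
    for n in ["top","scene"]:
        p,d=bot.read_camera(n); cal=bot.calibration(n); C=cloud(cal,d); im=cv2.cvtColor(p,cv2.COLOR_RGB2BGR)
        cv2.imwrite(f"pics/{tag}_{n}.png",im)
        H,S,V=cv2.split(cv2.cvtColor(im,cv2.COLOR_BGR2HSV))
        g=(H>50)&(H<85)&(S>110)&(d>0)&(C[...,0]>.46)&(C[...,0]<.67)&(C[...,1]>-.37)&(C[...,1]<.05)&(C[...,2]>.108)
        P=C[g]; out[n]=P
        # in stand coords
        a=np.radians(1.75); y=(P[:,:2]-[.5625,-.1534])@[-np.sin(a),np.cos(a)]; x=(P[:,:2]-[.5625,-.1534])@[np.cos(a),np.sin(a)]
        z=P[:,2]-.105
        # far side wall (x near min or max): hull of y-z profile
        hull=cv2.convexHull((np.c_[y,z]*1000).astype(np.float32))[:,0]
        r=cv2.minAreaRect((np.c_[y,z]*1000).astype(np.float32))
        print(n,len(P),"x",(np.percentile(x,[1,99])*1000).round(),"rect",np.round(r[0],1),np.round(r[1],1),round(r[2],1))
        print("  ext y",(y.min()*1000).round(1),(y.max()*1000).round(1),"z",(z.min()*1000).round(1),(z.max()*1000).round(1), "pt at zmax y",(y[z.argmax()]*1000).round(), "pt at zmin y",(y[z.argmin()]*1000).round())
    return out
run(sys.argv[1])
E
python3 tilt.py t1
```

```text
top 922 x [-79.  73.] rect [-57.3 133.1] [232.1 149. ] 73.0
  ext y -134.6 10.0 z 9.7 265.9 pt at zmax y -95.0 pt at zmin y -34.0
scene 1773 x [-78.  78.] rect [-72.3  82.5] [118.2 213.4] 62.3
  ext y -146.8 18.2 z 10.7 184.5 pt at zmax y -139.0 pt at zmin y -2.0
```

The side profile fits a tilt of about 17° (16° intended), so the crate is pivoting as planned. I'll continue.

```bash
python3 -m crank '[[[0.0041,0,-0.0044],[0,0,0],0.02],[[0.0042,0,-0.0044],[0,0,0],0.02],[[0.0044,0,-0.0041],[0,0,0],0.02],[[0.0045,0,-0.0040],[0,0,0],0.02],[[0.0047,0,-0.0037],[0,0,0],0.02],[[0.0048,0,-0.0037],[0,0,0],0.02],[[0.005,0,-0.0034],[0,0,0],0.02],[[0.005,0,-0.0033],[0,0,0],0.02],[[0.0052,0,-0.003],[0,0,0],0.02],[[0.0053,0,-0.0029],[0,0,0],0.02]]'; python3 tilt.py t2
```

```text
t: 16.6
eef_pos: [0.5641, -0.2372, 0.2624]
tool_rot: [-0.0, 0.693, 0.721, -0.0]
contact_force: [0.1, -0.1, -7.1]
gripper_width: 0.317
top 1512 x [-79.  71.] rect [ -6.8 277.3] [524.8 137.4] 80.8
  ext y -105.1 32.6 z 14.8 540.2 pt at zmax y 11.0 pt at zmin y -28.0
scene 2271 x [-78.  77.] rect [-55.1  96.6] [102.  170.1] 56.1
  ext y -117.2 35.3 z 12.7 184.1 pt at zmax y -96.0 pt at zmin y -9.0
```

```bash
python3 - <<'E'
import cv2
im=cv2.imread("pics/t2_scene.png"); cv2.imwrite("pics/t2c.png",cv2.resize(im[150:290,150:330],None,fx=4.2,fy=4.2,interpolation=cv2.INTER_CUBIC))
E
```

```text
(no output)
```

View pics/t2c.png

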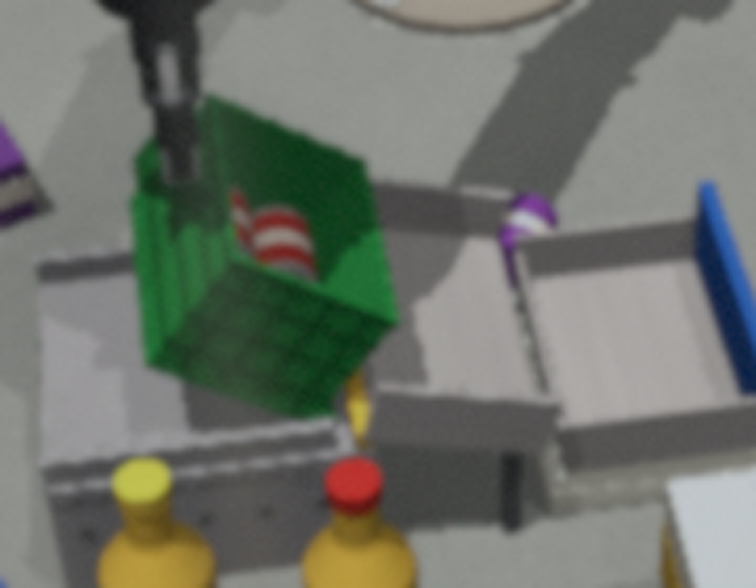

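```bash
python3 -m crank '[[[0.002,0,0],[0,0,0],0.02],[[0,0,0],[0,0,0],0.02]]';python3 -m crank '[[[0.002,0,0.001],[0,0,0],0.02],[[0,0,0],[0,0,0],0.02]]'
```

```text
t: 16.95
eef_pos: [0.5642, -0.2362, 0.2627]
tool_rot: [0.001, 0.693, 0.721, -0.0]
contact_force: [-0.5, -0.7, -3.7]
gripper_width: 0.317
t: 17.2
eef_pos: [0.5645, -0.2354, 0.2628]
tool_rot: [0.002, 0.693, 0.721, -0.0]
contact_force: [-2.5, -4.7, 5.3]
gripper_width: 0.317
```

```bash
python3 -m crank '[[[0.0054,0,-0.0027],[0,0,0],0.02],[[0.0055,0,-0.0026],[0,0,0],0.02],[[0.0056,0,-0.0022],[0,0,0],0.02],[[0.0057,0,-0.0022],[0,0,0],0.02],[[0.0058,0,-0.0018],[0,0,0],0.02]]';python3 -m crank '[[[0.0058,0,-0.0017],[0,0,0],0.02],[[0.0059,0,-0.0014],[0,0,0],0.02],[[0.0059,0,-0.0013],[0,0,0],0.02],[[0.006,0,-0.0009],[0,0,0],0.02],[[0.006,0,-0.0009],[0,0,0],0.02]]'
```

```text
t: 17.82
eef_pos: [0.5629, -0.2043, 0.2724]
tool_rot: [-0.001, 0.693, 0.721, 0.0]
contact_force: [-0.3, -1.7, -0.8]
gripper_width: 0.318
t: 18.45
eef_pos: [0.5611, -0.1754, 0.2784]
tool_rot: [-0.001, 0.693, 0.721, -0.0]
contact_force: [-0.6, 0.1, -6.1]
gripper_width: 0.313
```

```bash
python3 -m crank '[[[0.001,0,0.002],[0,0,0],0.02],[[0,0,0],[0,0,0],0.02]]'; python3 tilt.py t3;  python3 - <<'E'
import cv2
im=cv2.imread("pics/t3_scene.png"); cv2.imwrite("pics/t3c.png",cv2.resize(im[150:290,150:330],None,fx=4.2,fy=4.2,interpolation=cv2.INTER_CUBIC))
E
```

```text
t: 18.7
eef_pos: [0.5615, -0.1751, 0.2768]
tool_rot: [-0.0, 0.693, 0.721, -0.0]
contact_force: [0.3, -1.5, -7.6]
gripper_width: 0.315
top 1187 x [-79.  71.] rect [  0.6 183.1] [ 81.7 299.9] 10.5
  ext y -26.7 62.5 z 31.8 337.8 pt at zmax y 12.0 pt at zmin y 7.0
scene 2935 x [-78.  77.] rect [-22.7 123.4] [124.2 229.4] 22.1
  ext y -82.7 64.4 z 7.0 253.0 pt at zmax y -8.0 pt at zmin y -4.0
```

View pics/t3c.png

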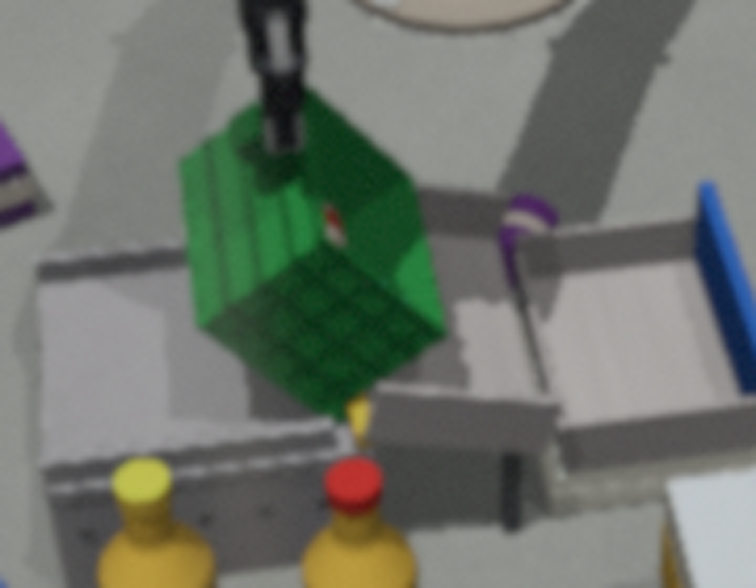

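```bash
python3 -m crank '[[[0.002,0,0.002],[0,0,0],0.02],[[0,0,0],[0,0,0],0.02]]'; python3 -m crank '[[[0.002,0,0.001],[0,0,0],0.02],[[0,0,0],[0,0,0],0.02]]'
```

```text
t: 19.05
eef_pos: [0.562, -0.1741, 0.2764]
tool_rot: [0.001, 0.693, 0.721, 0.0]
contact_force: [-3.7, -1.6, 4.0]
gripper_width: 0.316
t: 19.3
eef_pos: [0.5622, -0.1726, 0.2764]
tool_rot: [0.002, 0.693, 0.721, 0.001]
contact_force: [-4.9, -3.1, 9.4]
gripper_width: 0.311
```

```bash
python3 -m crank '[[[0.006,0,-0.0008],[0,0,0],0.02],[[0.006,0,0],[0,0,0],0.02],[[0.006,0,0.0001],[0,0,0],0.02],[[0.006,0,0.0002],[0,0,0],0.02]]'; python3 -m crank '[[[0.006,0,0.0003],[0,0,0],0.02],[[0.006,0,0.0003],[0,0,0],0.02],[[0.006,0,0.0007],[0,0,0],0.02],[[0.006,0,0.0008],[0,0,0],0.02]]'
```

```text
t: 19.8
eef_pos: [0.5616, -0.1475, 0.2766]
tool_rot: [0.001, 0.693, 0.721, 0.001]
contact_force: [-3.5, -0.9, 7.7]
gripper_width: 0.309
t: 20.3
eef_pos: [0.5606, -0.1229, 0.2742]
tool_rot: [0.001, 0.693, 0.721, 0.001]
contact_force: [-1.9, -0.5, 6.7]
gripper_width: 0.307
```

```bash
python3 -m crank '[[[0.0062,0,0.0011],[0,0,0],0.02],[[0.006,0,0.0012],[0,0,0],0.02],[[0.006,0,0.0016],[0,0,0],0.02],[[0.006,0,0.0017],[0,0,0],0.02]]'; python3 tilt.py t4;  python3 - <<'E'
import cv2
im=cv2.imread("pics/t4_scene.png"); cv2.imwrite("pics/t4c.png",cv2.resize(im[150:290,150:330],None,fx=4.2,fy=4.2,interpolation=cv2.INTER_CUBIC))
E
```

```text
t: 20.8
eef_pos: [0.5599, -0.0977, 0.2691]
tool_rot: [0.001, 0.692, 0.721, 0.002]
contact_force: [-4.8, 2.1, 11.4]
gripper_width: 0.3Traceback (most recent call last):
  File "tilt.py", line 20, in <module>
    run(sys.argv[1])
    ~~~^^^^^^^^^^^^^
  File "tilt.py", line 15, in run
    hull=cv2.convexHull((np.c_[y,z]*1000).astype(np.float32))[:,0]
         ~~~~~~~~~~~~~~~~~~~~~~~~~~~~~~~~~~~~~~~~~~~~~~~~~~~~^^^^^
TypeError: 'NoneType' object is not subscriptable
[ WARN:0@0.020] global loadsave.cpp:275 findDecoder imread_('pics/t4_scene.png'): can't open/read file: check file path/integrity
Traceback (most recent call last):
TypeError: 'NoneType' object is not subscriptable
```

Fz has risen to +11, so I'll look before going further.

```bash
cat > look.py <<'E'
from h import *
import sys
p,d=bot.read_camera("scene"); im=cv2.cvtColor(p,cv2.COLOR_RGB2BGR); cv2.imwrite(f"pics/{sys.argv[1]}_full.png",im); np.save(f"pics/{sys.argv[1]}.npy",d)
cv2.imwrite(f"pics/{sys.argv[1]}.png",cv2.resize(im[150:290,150:340],None,fx=4.2,fy=4.2,interpolation=cv2.INTER_CUBIC))
o=bot.get_obs(); print(o["t"],o["eef_pos"].round(4),o["contact_force"].round(1),o["torque"].round(2))
E
python3 look.py v4
```

```text
20.9 [ 0.5597 -0.0969  0.2689] [-4.4  2.5 11.9] [ 0.27  1.05 -0.16]
```

View pics/v4.png

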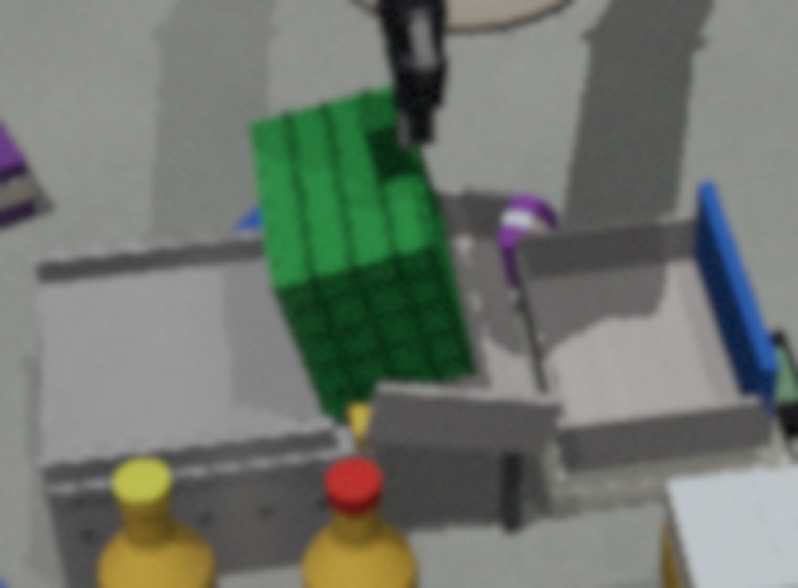

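The crate is at about 84°, the rail is behind the bar and the pan is unmoved. I'll continue with slight upward relief.

```bash
python3 -m crank '[[[0.0058,0,0.0005],[0,0,0],0.02],[[0.0057,0,0.0017],[0,0,0],0.02],[[0.0055,0,0.0022],[0,0,0],0.02],[[0.0026,0,0.0012],[0,0,0],0.02],[[0.0026,0,0.0012],[0,0,0],0.02]]'; python3 look.py v5
```

```text
t: 21.52
eef_pos: [0.5577, -0.0762, 0.2599]
tool_rot: [-0.0, 0.693, 0.721, 0.0]
contact_force: [-3.0, 1.4, 2.9]
gripper_width: 0.237
21.575 [ 0.5577 -0.0759  0.2598] [-2.3  1.6  2. ] [0.27 0.48 0.  ]
```

View pics/v5.png

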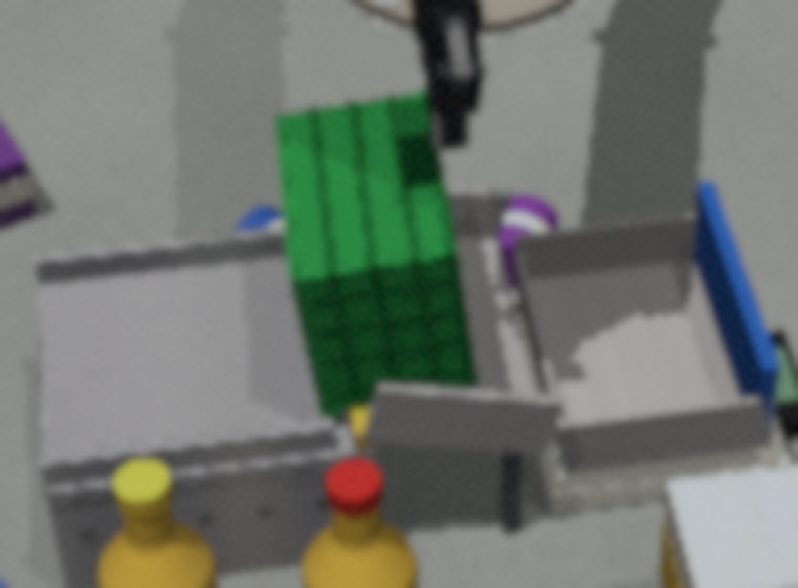

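The opening has dropped from 0.30 to 0.24, so the pads may be slipping off the lug. I'll check with the wrist camera.

```bash
python3 - <<'E'
from h import *
cal=bot.calibration("wrist"); p,d=bot.read_camera("wrist"); cv2.imwrite("pics/w8.png",cv2.cvtColor(p,cv2.COLOR_RGB2BGR));np.save("pics/w8.npy",d);np.savez("pics/w8cal.npz",**cal);print(bot.get_obs()["eef_pos"],bot.get_obs()["gripper_width"])
E
```

```text
[ 0.55768517 -0.07611341  0.25984478] 0.23490562907151857
```

View pics/w8.png

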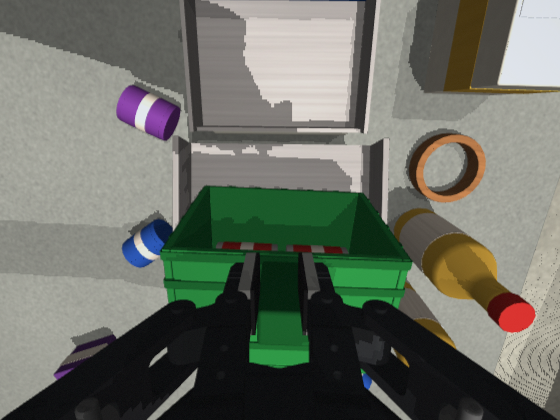

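```bash
python3 - <<'E'
from h import *
cal,C,H,S,V,d=panpose("w8")
for v in range(225,372,6):
    print(v,[tuple((C[v,u]*1000).round().astype(int)) for u in (240,268,280,292)], S[v,280],H[v,280])
print(proj(cal,[[.5577,-.076,.26],[.5577,-.076,.246]]))
im=cv2.imread("pics/w8.png"); cv2.imwrite("pics/w8c.png",cv2.resize(im[220:400,180:380],None,fx=3.5,fy=3.5))
E
```

```text
225 [(np.int64(522), np.int64(-108), np.int64(130)), (np.int64(550), np.int64(-106), np.int64(132)), (np.int64(562), np.int64(-105), np.int64(133)), (np.int64(574), np.int64(-105), np.int64(133))] 183 68
231 [(np.int64(522), np.int64(-115), np.int64(130)), (np.int64(550), np.int64(-113), np.int64(131)), (np.int64(562), np.int64(-113), np.int64(131)), (np.int64(574), np.int64(-113), np.int64(129))] 191 68
237 [(np.int64(522), np.int64(-121), np.int64(131)), (np.int64(550), np.int64(-120), np.int64(131)), (np.int64(562), np.int64(-120), np.int64(130)), (np.int64(575), np.int64(-119), np.int64(131))] 182 68
243 [(np.int64(524), np.int64(-119), np.int64(150)), (np.int64(551), np.int64(-120), np.int64(146)), (np.int64(563), np.int64(-127), np.int64(130)), (np.int64(575), np.int64(-126), np.int64(129))] 196 68
249 [(np.int64(535), np.int64(-79), np.int64(243)), (np.int64(551), np.int64(-120), np.int64(159)), (np.int64(563), np.int64(-134), np.int64(129)), (np.int64(574), np.int64(-120), np.int64(156))] 182 67
255 [(np.int64(536), np.int64(-81), np.int64(248)), (np.int64(553), np.int64(-80)
[... 3295 characters left out ...]
int64(-160), np.int64(240))] 177 67
357 [(np.int64(548), np.int64(-59), np.int64(349)), (np.int64(555), np.int64(-167), np.int64(239)), (np.int64(564), np.int64(-165), np.int64(240)), (np.int64(573), np.int64(-166), np.int64(239))] 178 67
363 [(np.int64(549), np.int64(-58), np.int64(351)), (np.int64(556), np.int64(-172), np.int64(239)), (np.int64(564), np.int64(-173), np.int64(238)), (np.int64(573), np.int64(-172), np.int64(239))] 176 67
369 [(np.int64(549), np.int64(-59), np.int64(352)), (np.int64(556), np.int64(-65), np.int64(347)), (np.int64(559), np.int64(-66), np.int64(346)), (np.int64(563), np.int64(-65), np.int64(346))] 34 135
[[275.81411561 258.57306859]
 [276.02046649 247.69727028]]
```

View pics/w8c.png

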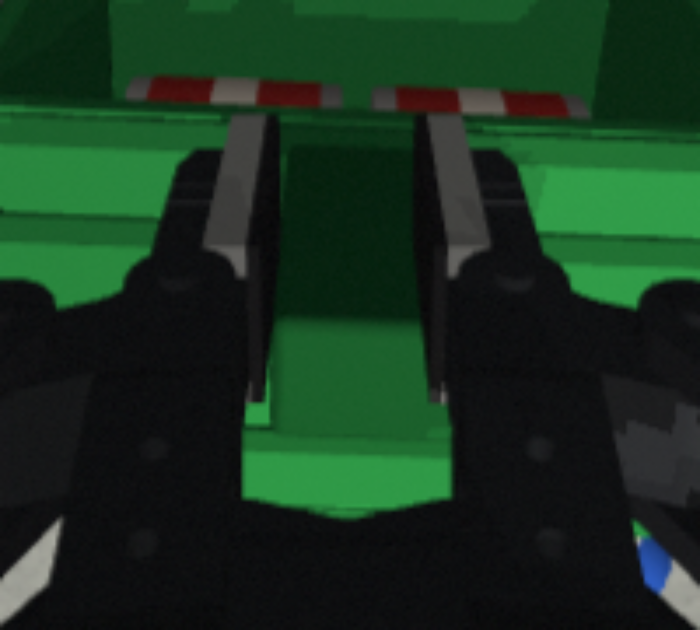

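The wrist crop shows the lug's +y face at y≈−0.085 while the pads span −0.087 to −0.065. The pads have crept almost off the lug toward +y, and the crate stands at about 84° with its foot where it should be. Its weight now leans forward, so opening the jaws would let it slam. I'll let the fingers shut just ahead of the lug and lower the crate while it leans on them.

```bash
python3 -m crank '[[[0.0015,0,-0.004],[0,0,0],0],[[0.0015,0,-0.002],[0,0,0],0],[[0,0,0],[0,0,0],0]]'; python3 look.py v6; python3 - <<'E'
from h import *
cal=bot.calibration("wrist"); p,d=bot.read_camera("wrist"); im=cv2.cvtColor(p,cv2.COLOR_RGB2BGR); cv2.imwrite("pics/w9.png",im[150:])
C=cloud(cal,d)
for v in range(250,345,8): print(v,[tuple(int(k) for k in (C[v,u]*1000).round()) for u in (250,276,300)])
E
```

```text
t: 22.0
eef_pos: [0.5583, -0.0736, 0.2665]
tool_rot: [0.001, 0.693, 0.721, 0.001]
contact_force: [0.4, 0.9, -0.1]
gripper_width: -0.003
22.05 [ 0.5582 -0.0736  0.2664] [0.3 0.3 0.1] [ 0.15 -0.05 -0.03]
250 [(542, -79, 247), (558, -78, 246), (574, -78, 245)]
258 [(542, -84, 247), (558, -63, 286), (574, -83, 248)]
266 [(542, -90, 246), (558, -62, 296), (570, -66, 288)]
274 [(546, -67, 296), (558, -62, 302), (569, -66, 296)]
282 [(547, -67, 302), (558, -62, 309), (569, -66, 302)]
290 [(547, -67, 309), (558, -62, 315), (568, -61, 316)]
298 [(548, -62, 321), (558, -66, 315), (567, -59, 324)]
306 [(549, -61, 328), (558, -69, 316), (567, -61, 326)]
314 [(549, -61, 331), (559, -74, 315), (567, -61, 331)]
322 [(550, -62, 335), (559, -77, 316), (566, -61, 335)]
330 [(550, -57, 345), (559, -82, 315), (565, -56, 345)]
338 [(551, -57, 348), (561, -152, 240), (565, -56, 349)]
```

View pics/w9.png

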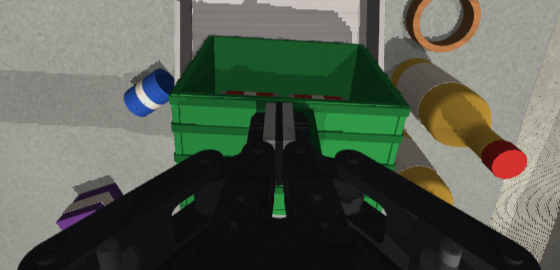

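```bash
python3 -m crank '[[[0.002,0,0],[0,0,0],0],[[0.002,0,0],[0,0,0],0],[[0.002,0,0],[0,0,0],0],[[0.002,0,0],[0,0,0],0],[[0,0,0],[0,0,0],0]]'; python3 look.py v7
```

```text
t: 22.72
eef_pos: [0.5572, -0.0654, 0.266]
tool_rot: [-0.0, 0.692, 0.721, 0.0]
contact_force: [0.0, 0.6, 1.0]
gripper_width: 0.0
22.775 [ 0.5572 -0.0655  0.266 ] [-0.6 -0.1  0.6] [ 0.14 -0.03 -0.03]
```

View pics/v7.png

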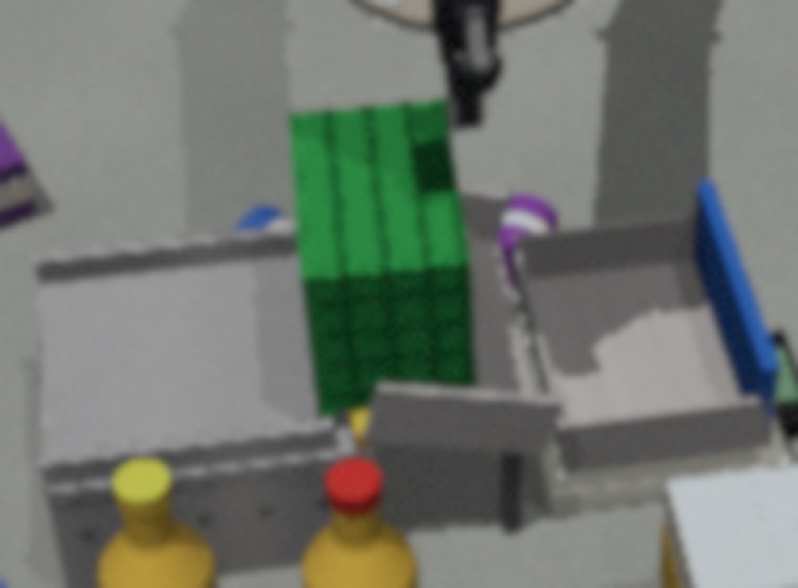

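The crate is following the fingers: its rear-top corner went from (277,118) to (292,115). I'll continue slowly.

```bash
python3 -m crank '[[[0.002,0,0.0003],[0,0,0],0],[[0.002,0,0.0003],[0,0,0],0],[[0.002,0,0.0004],[0,0,0],0],[[0.002,0,0.0004],[0,0,0],0],[[0,0,0],[0,0,0],0]]'; python3 look.py v8
```

```text
t: 23.4
eef_pos: [0.5569, -0.0575, 0.2645]
tool_rot: [-0.0, 0.692, 0.721, -0.0]
contact_force: [0.4, 0.7, -0.3]
gripper_width: -0.003
23.45 [ 0.5569 -0.0576  0.2646] [0.2 0.8 0.6] [ 0.06  0.04 -0.01]
```

View pics/v8.png

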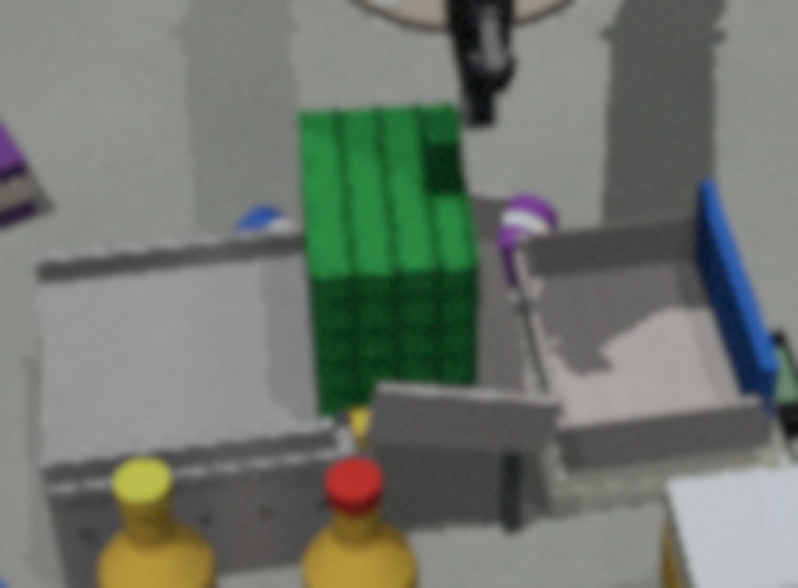

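```bash
python3 -m crank '[[[0.002,0,0.0004],[0,0,0],0],[[0.002,0,0.0005],[0,0,0],0],[[0.002,0,0.0005],[0,0,0],0],[[0.002,0,0.0005],[0,0,0],0],[[0.002,0,0.0005],[0,0,0],0]]'; python3 look.py v9;  python3 - <<'E'
from h import *
cal=bot.calibration("wrist"); p,d=bot.read_camera("wrist"); im=cv2.cvtColor(p,cv2.COLOR_RGB2BGR); cv2.imwrite("pics/w10.png",im)
E
```

```text
t: 24.08
eef_pos: [0.5565, -0.0475, 0.2621]
tool_rot: [-0.0, 0.693, 0.721, 0.0]
contact_force: [-0.3, 0.8, -1.3]
gripper_width: 0.0
24.125 [ 0.5565 -0.0471  0.262 ] [ 0.4  1.6 -0. ] [0.2 0.  0. ]
```

View pics/v9.png

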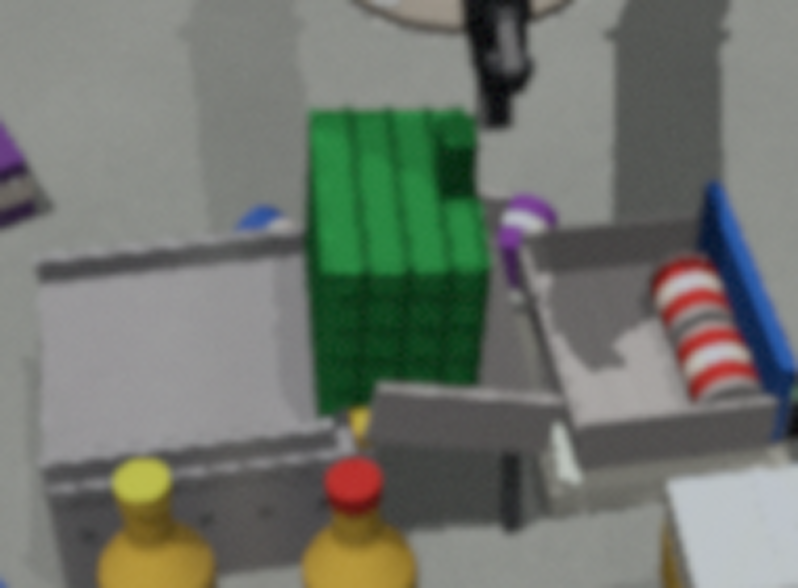

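View pics/w10.png

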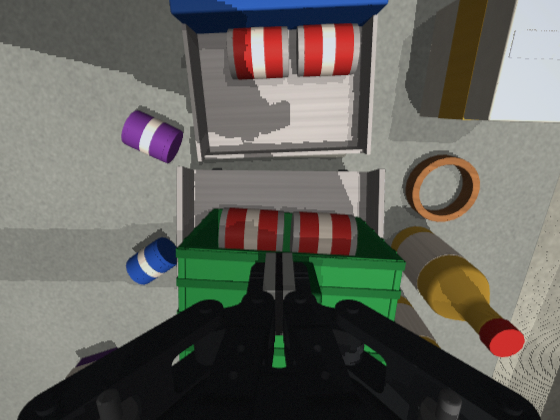

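Two tins are in the pan at (705,330). The pan seems shifted toward +y by the hit, with its rear wall base going from (770,395) to (795,400). I'll wait and look again.

```bash
python3 -m crank '[[[0,0,0],[0,0,0],0],[[0,0,0],[0,0,0],0]]'; python3 look.py v10; python3 - <<'E'
from h import *
cal=bot.calibration("wrist"); p,d=bot.read_camera("wrist"); im=cv2.cvtColor(p,cv2.COLOR_RGB2BGR); cv2.imwrite("pics/w11.png",im);np.save("pics/w11.npy",d);np.savez("pics/w11cal.npz",**cal)
E
```

```text
t: 24.42
eef_pos: [0.5565, -0.0479, 0.2623]
tool_rot: [0.0, 0.693, 0.721, -0.0]
contact_force: [-0.1, 0.5, 0.0]
gripper_width: 0.002
24.475 [ 0.5565 -0.048   0.2623] [ 0.5  1.  -0.8] [0.06 0.08 0.03]
```

View pics/v10.png

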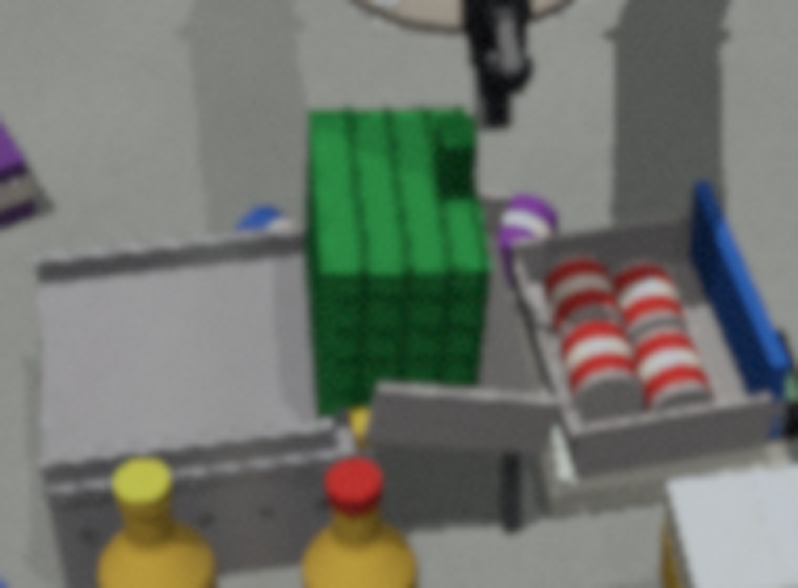

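View pics/w11.png

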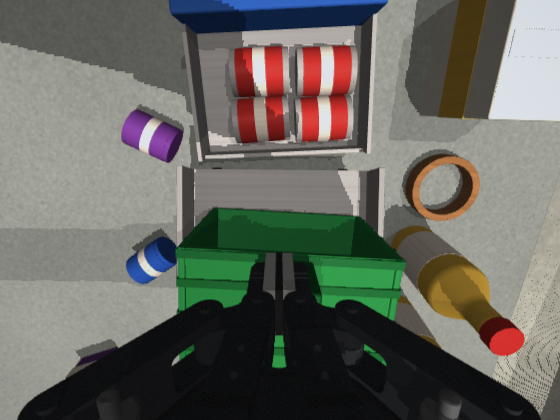

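All four tins are in the pan, in view at w11 (230–355, 45–143). I'll finish lowering the crate, then check the pan.

```bash
python3 -m crank '[[[0.002,0,0.0006],[0,0,0],0],[[0.002,0,0.0006],[0,0,0],0],[[0.002,0,0.0006],[0,0,0],0],[[0.002,0,0.0006],[0,0,0],0],[[0.002,0,0.0006],[0,0,0],0],[[0.002,0,0.0006],[0,0,0],0],[[0.002,0,0.0006],[0,0,0],0],[[0.002,0,0.0006],[0,0,0],0],[[0,0,0],[0,0,0],0]]'; python3 look.py v11; python3 - <<'E'
from h import *
cal=bot.calibration("wrist"); p,d=bot.read_camera("wrist"); im=cv2.cvtColor(p,cv2.COLOR_RGB2BGR); cv2.imwrite("pics/w12.png",im);np.save("pics/w12.npy",d);np.savez("pics/w12cal.npz",**cal)
E
```

```text
t: 25.65
eef_pos: [0.5558, -0.0316, 0.2573]
tool_rot: [-0.0, 0.693, 0.721, -0.0]
contact_force: [0.1, -0.0, 0.4]
gripper_width: 0.001
25.7 [ 0.5558 -0.0317  0.2574] [ 0.1  0.7 -0.3] [-0.01  0.06  0.  ]
```

View pics/v11.png

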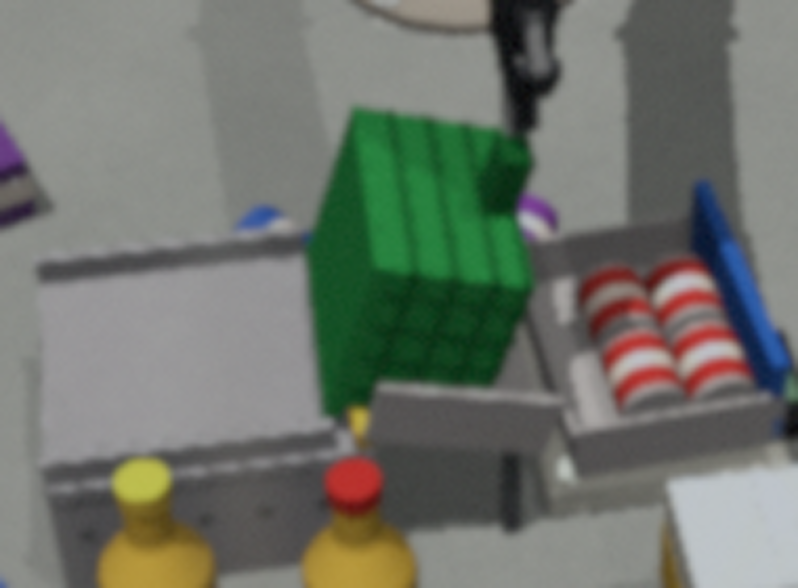

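View pics/w12.png

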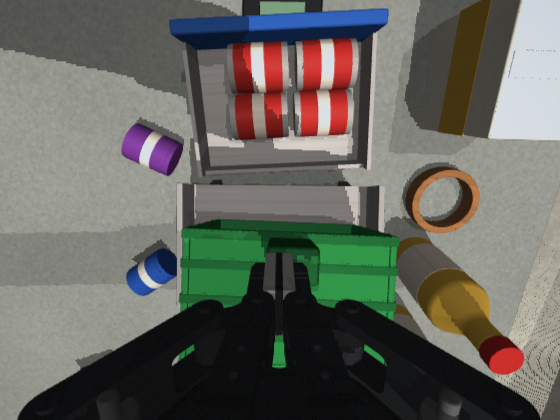

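```bash
python3 -m crank '[[[0.002,0,0.0006],[0,0,0],0],[[0.002,0,0.0006],[0,0,0],0],[[0.002,0,0.0006],[0,0,0],0],[[0.002,0,0.0006],[0,0,0],0],[[0.002,0,0.0004],[0,0,0],0],[[0.002,0,0.0002],[0,0,0],0],[[0.002,0,0],[0,0,0],0],[[0.002,0,0],[0,0,0],0],[[0.002,0,0],[0,0,0],0],[[0,0,0],[0,0,0],0]]'; python3 look.py v12
```

```text
t: 27.0
eef_pos: [0.5551, -0.0135, 0.2544]
tool_rot: [-0.0, 0.692, 0.721, 0.0]
contact_force: [-0.0, 0.1, -0.2]
gripper_width: -0.002
27.05 [ 0.5551 -0.0136  0.2544] [0.6 0.4 0.1] [-0.01 -0.02  0.  ]
```

View pics/v12.png

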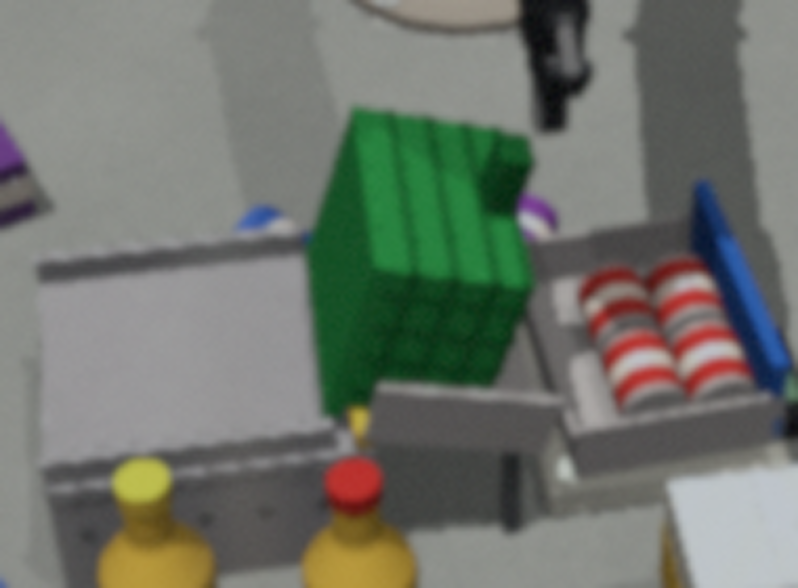

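The crate is unchanged between the last two looks, so it rests on the chute. Next I retreat upward and measure the pan.

```bash
python3 -m crank '[[[0,0,-0.05],[0,0,0],0],[[0.02,0,-0.05],[0,0,0],0],[[0.03,0,0],[0,0,0],0],[[0,0,0],[0,0,0],0]]'; python3 - <<'E'
from h import *
cal=bot.calibration("wrist"); p,d=bot.read_camera("wrist"); im=cv2.cvtColor(p,cv2.COLOR_RGB2BGR); cv2.imwrite("pics/w13.png",im);np.save("pics/w13.npy",d);np.savez("pics/w13cal.npz",**cal); print(bot.get_obs()["eef_pos"])
E
```

```text
t: 27.55
eef_pos: [0.5531, 0.039, 0.3547]
tool_rot: [-0.0, 0.691, 0.723, 0.001]
contact_force: [0.5, -0.5, -0.1]
gripper_width: 0.003
[0.55289903 0.03702111 0.35421054]
```

View pics/w13.png

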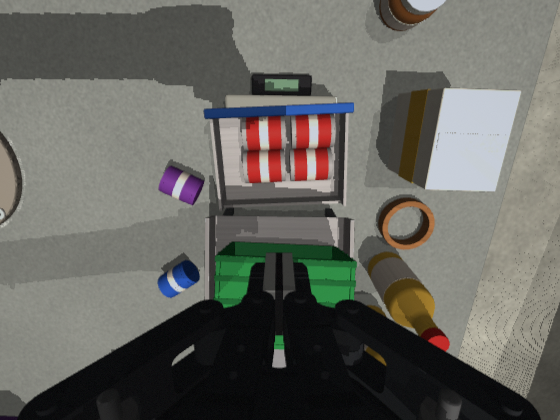

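```bash
cat > pan.py <<'E'
from h import *
import sys
def chk(name):
    cal,C,H,S,V,d=panpose(name); Z=C[...,2]
    m=(H>100)&(H<130)&(S>120)&(d>0)&(Z>.1)&(Z<.15); P=C[m]; 
    a=np.radians(1.75); ex=np.array([np.cos(a),np.sin(a)]); ey=np.array([-np.sin(a),np.cos(a)]); seat=np.array([.5545,.051])
    P=P[np.linalg.norm(P[:,:2]-seat-ey*.064,axis=1)<.13]
    zt=P[:,2]; top=P[zt>np.percentile(zt,50)-.004]
    r=cv2.minAreaRect((top[:,:2]*1000).astype(np.float32)); print("blue top z",np.percentile(zt,[50,90]).round(4),"rect",r)
    c=np.array(r[0])/1000-seat; print(" wall centre in stand frame rel seat (expect 0,64) mm",(c@ex*1000).round(1),(c@ey*1000).round(1))
    # rim plane: blue top + front rim
    x,y=(top[:,:2]-seat)@ex,top[:,2]; k=np.polyfit(x,y,1); print(" roll of wall top deg",np.degrees(np.arctan(k[0])).round(2))
    # floor: points near z .053 in pan, not red
    rel_=C[...,:2]-seat; X=rel_@ex; Y=rel_@ey
    f=(np.abs(X)<.08)&(Y>-.06)&(Y<.055)&(S<60)&(Z>.04)&(Z<.07)&(d>0); F=C[f]
    cc,n,e=fitplane(F); print(" floor n pts",len(F),"z",cc[2].round(4),"tilt about x (deg)",np.degrees(n[:2]@ey).round(2),"about y",np.degrees(n[:2]@ex).round(2),e.round(5))
chk(sys.argv[1])
E
python3 pan.py w13; python3 pan.py w4
```

```text
blue top z [0.1241 0.1251] rect ((551.2581787109375, 116.86575317382812), (180.2093963623047, 11.146942138671875), 4.864726543426514)
 wall centre in stand frame rel seat (expect 0,64) mm -1.2 65.9
 roll of wall top deg -0.01
 floor n pts 2871 z 0.0522 tilt about x (deg) -0.03 about y -0.07 0.00062
blue top z [0.1241 0.125 ] rect ((532.6761474609375, 108.74131774902344), (134.78213500976562, 61.76549530029297), 18.591955184936523)
 wall centre in stand frame rel seat (expect 0,64) mm -20.1 58.4
 roll of wall top deg 0.07
 floor n pts 33326 z 0.0523 tilt about x (deg) 0.02 about y 0.0 0.00049
```

The pan is seated and level (floor z 0.0522, tilt under 0.1°), but the tins have turned it about 3° (4.9° against the stand's 1.75°). I have 30 s left. I'll grip the blue wall high, above the tins, and turn the pan back square.

```bash
python3 - <<'E'
from h import *
rel([.5513,.1169,.20],down(94.9))
cal,C,H,S,V,d=panpose("w13")
m=((H<8)|(H>172))&(S>130)&(d>0)&(C[...,0]>.47)&(C[...,0]<.64)&(C[...,1]>-.02)&(C[...,1]<.12); P=C[m]; print("red y",np.percentile(P[:,1],[1,99]).round(3),"z",np.percentile(P[:,2],[50,99]).round(3))
E
```

```text
shift(tool,mm) [ 79.9   1.9 154.2] turn deg [-2.000e-02 -1.000e-02 -9.245e+01]
red y [0.022 0.112] z [0.096 0.11 ]
```

```bash
python3 -m crank '[[[0,0,0],[0,0,-10.27],0],[[0,0,0],[0,0,-10.27],0.02],[[0,0,0],[0,0,-10.27],0.04],[[0,0,0],[0,0,-10.27],0.05],[[0,0,0],[0,0,-10.27],0.05],[[0,0,0],[0,0,-10.27],0.05],[[0,0,0],[0,0,-10.27],0.05],[[0,0,0],[0,0,-10.27],0.05],[[0,0,0],[0,0,-10.27],0.05],[[0,0,0],[0,0,0],0.05]]' 40;python3 -m crank '[[[-0.0025,0.0396,0.04],[0,0,0],0.05],[[-0.0025,0.0396,0.045],[0,0,0],0.05],[[0,0,0.045],[0,0,0],0.05],[[0,0,0],[0,0,0],0.05]]'; python3 - <<'E'
from h import *
cal=bot.calibration("wrist"); p,d=bot.read_camera("wrist"); im=cv2.cvtColor(p,cv2.COLOR_RGB2BGR); cv2.imwrite("pics/w14.png",im);np.save("pics/w14.npy",d);np.savez("pics/w14cal.npz",**cal)
rel([.5513,.1169,.119],down(94.9))
cal,C,H,S,V,d=panpose("w14"); m=(H>100)&(H<130)&(S>120)&(d>0)&(np.abs(C[...,2]-.125)<.006); print(cv2.minAreaRect((C[m][:,:2]*1000).astype(np.float32)))
E
```

```text
t: 28.85
eef_pos: [0.5529, 0.0348, 0.3538]
tool_rot: [-0.001, -0.04, 0.999, -0.0]
contact_force: [0.2, -0.1, -0.1]
gripper_width: 0.58
t: 29.35
eef_pos: [0.549, 0.1144, 0.2211]
tool_rot: [-0.004, -0.04, 0.999, -0.001]
contact_force: [0.4, -0.7, 0.0]
gripper_width: 0.587
shift(tool,mm) [ -0.9   2.6 104.8] turn deg [-0.08 -0.16 -0.35]
((550.7720947265625, 116.75023651123047), (180.59320068359375, 11.676957130432129), 5.097126483917236)
```

View pics/w14.png

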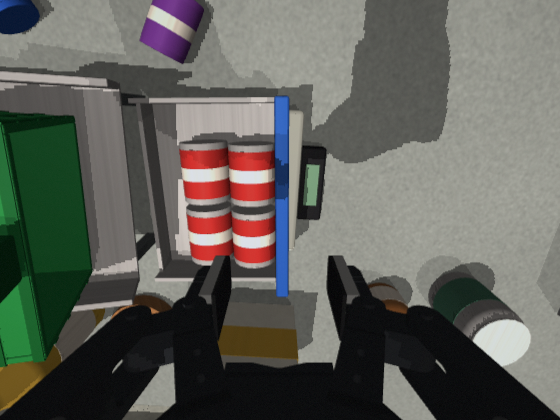

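The wrist view shows the blue wall at (282,97–295), with the tins close against it on the left. It is between the open pads.

```bash
python3 -m crank '[[[-0.001,0.002,0.035],[0,0,0],0.05],[[0,0,0.035],[0,0,0],0.05],[[0,0,0.03],[0,0,-0.3],0.05],[[0,0,0],[0,0,0],0.05]]' 40; python3 -c "
from h import *
rel([.5510,.1169,.119],down(95))"
```

```text
t: 29.9
eef_pos: [0.5526, 0.1166, 0.1248]
tool_rot: [-0.0, -0.043, 0.999, -0.0]
contact_force: [0.1, -0.5, 0.4]
gripper_width: 0.585
shift(tool,mm) [1.6 0.4 5.8] turn deg [-0.04 -0.05 -0.11]
```

```bash
python3 -m crank '[[[0.001,0,0.005],[0,0,0],0.05],[[0,0,0],[0,0,0],0.03],[[0,0,0],[0,0,0],0],[[0,0,0],[0,0,0],0],[[0,0,0],[0,0,0],0]]' 40
```

```text
t: 30.52
eef_pos: [0.5514, 0.1176, 0.1196]
tool_rot: [0.0, -0.044, 0.999, 0.0]
contact_force: [0.7, -0.7, 0.3]
gripper_width: -0.003
```

The gripper shut fully, so I need to look before anything else.

```bash
python3 look.py v13; python3 - <<'E'
from h import *
cal=bot.calibration("wrist"); p,d=bot.read_camera("wrist"); im=cv2.cvtColor(p,cv2.COLOR_RGB2BGR); cv2.imwrite("pics/w15.png",im)
C=cloud(cal,d); print([tuple(int(k) for k in (C[v,283]*1000).round()) for v in (80,120,160,200,230)])
E
```

```text
30.575 [0.5514 0.1176 0.1195] [ 1.3 -0.5  0.2] [-0.02 -0.02  0.04]
[(461, 112, 123), (478, 113, 124), (497, 115, 124), (517, 117, 124), (534, 118, 124)]
```

View pics/v13.png

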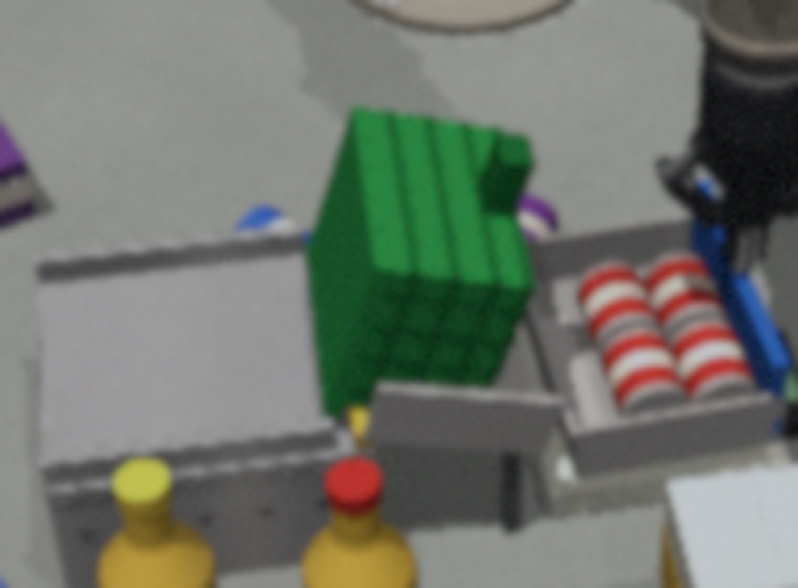

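View pics/w15.png

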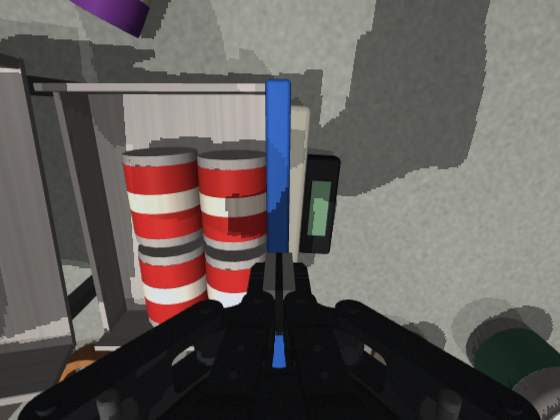

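```bash
python3 - <<'E'
from h import *
cal=bot.calibration("wrist"); p,d=bot.read_camera("wrist"); im=cv2.cvtColor(p,cv2.COLOR_RGB2BGR)
cv2.imwrite("pics/w16.png",cv2.resize(im[220:390,190:370],None,fx=3.5,fy=3.5))
C=cloud(cal,d); 
for u in (262,270,279,288,295): print(u,[tuple(int(k) for k in (C[v,u]*1000).round()) for v in range(246,310,7)])
print(proj(cal,[[.5514,.1176,.1055],[.5514,.1176,.12],[.5514,.1176,.125],[.54,.1176,.1055],[.54,.1176,.125]]), bot.get_obs()["gripper_width"])
s=cv2.imread("pics/v13_full.png"); cv2.imwrite("pics/v13z.png",cv2.resize(s[160:260,290:350],None,fx=7,fy=6,interpolation=cv2.INTER_CUBIC))
E
```

```text
262 [(567, 107, 76), (567, 108, 86), (571, 108, 89), (546, 109, 143), (546, 110, 149), (547, 110, 154), (547, 110, 160), (540, 110, 175), (541, 111, 177), (541, 111, 182)]
270 [(544, 112, 124), (542, 113, 135), (542, 113, 143), (542, 113, 151), (542, 113, 157), (542, 113, 161), (543, 113, 166), (541, 113, 173), (541, 114, 178), (541, 114, 182)]
279 [(544, 117, 124), (542, 117, 135), (542, 117, 143), (542, 117, 149), (542, 117, 156), (542, 117, 162), (542, 117, 166), (544, 117, 168), (547, 117, 168), (551, 118, 168)]
288 [(544, 122, 123), (541, 122, 136), (542, 121, 143), (542, 121, 149), (542, 121, 155), (541, 121, 162), (542, 121, 166), (541, 120, 173), (540, 120, 178), (540, 120, 182)]
295 [(588, 136, 27), (595, 136, 26), (602, 137, 26), (545, 125, 142), (545, 125, 149), (545, 124, 156), (545, 124, 160), (539, 123, 175), (540, 123, 177), (541, 123, 181)]
[[278.50152251 244.86816505]
 [278.48194698 255.96888748]
 [278.47444051 260.22558817]
 [280.19823085 227.44233409]
 [280.36482945 241.14209001]] 0.0018508723919431317
```

View pics/w16.png

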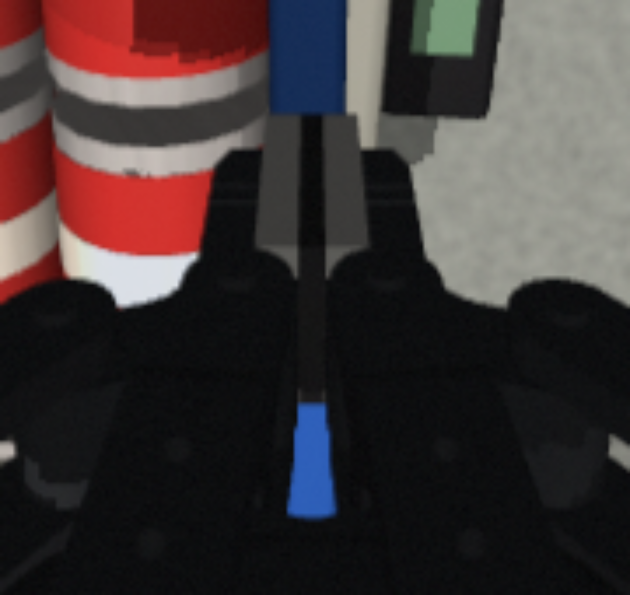

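View pics/v13z.png

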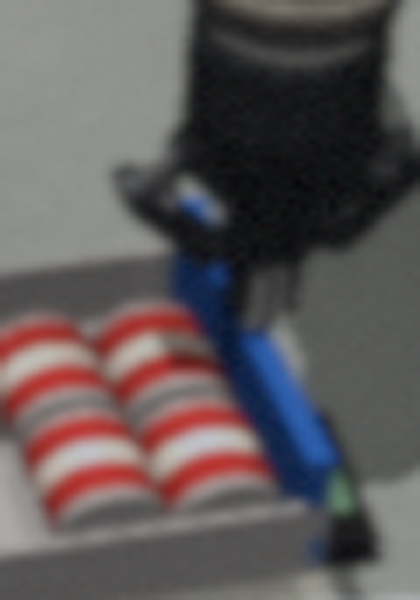

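The wrist depth puts the shut fingertips at z≈0.133 with the TCP at 0.1195. So the tips really sit about 14 mm behind the reported TCP, and I was above the wall. The same offset explains the shallow lug grip. I'll regrip 24 mm lower, still above the tin tops (0.099).

```bash
python3 -m crank '[[[0,0,0],[0,0,0],0.05],[[0,0,0],[0,0,0],0.05],[[0,-0.0005,0.012],[0,0,0],0.05],[[0,0,0.011],[0,0,0],0.05],[[0,0,0],[0,0,0],0.03],[[0,0,0],[0,0,0],0],[[0,0,0],[0,0,0],0],[[0,0,0],[0,0,0],0]]' 40; python3 - <<'E'
from h import *
cal=bot.calibration("wrist"); p,d=bot.read_camera("wrist"); im=cv2.cvtColor(p,cv2.COLOR_RGB2BGR)
cv2.imwrite("pics/w17.png",im)
E
```

```text
t: 31.68
eef_pos: [0.5514, 0.1171, 0.0965]
tool_rot: [0.0, -0.044, 0.999, 0.0]
contact_force: [-0.3, 0.2, -1.5]
gripper_width: 0.126
```

View pics/w17.png

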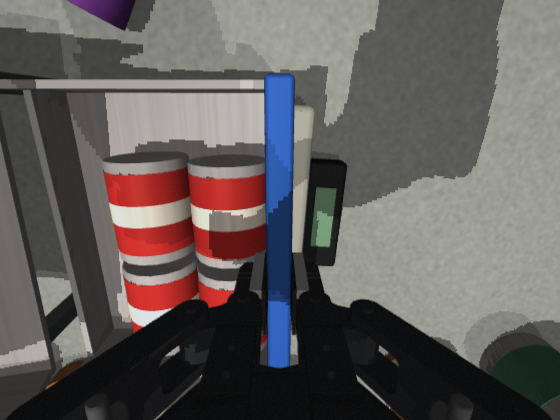

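```bash
python3 -m crank '[[[-0.0012,0,0],[0,0,1.1],0],[[-0.0012,0,0],[0,0,1.1],0],[[-0.0012,0,0],[0,0,1.1],0],[[0,0,0],[0,0,0],0],[[0,0,0],[0,0,0],0]]'; python3 - <<'E'
from h import *
p,r=tool(); y=r.as_matrix()[:,1]; print(p,np.degrees(np.arctan2(y[1],y[0]))-90)
cal=bot.calibration("wrist"); p,d=bot.read_camera("wrist"); cv2.imwrite("pics/w18.png",cv2.cvtColor(p,cv2.COLOR_RGB2BGR)); np.save("pics/w18.npy",d);np.savez("pics/w18cal.npz",**cal)
cal,C,H,S,V,d=panpose("w18"); m=(H>100)&(H<130)&(S>120)&(d>0)&(np.abs(C[...,2]-.124)<.006); m[250:]=0; print(cv2.minAreaRect((C[m][:,:2]*1000).astype(np.float32)))
F=C[100:150,120:250].reshape(-1,3); print([k for k in fitplane(F)])
E
```

```text
t: 32.35
eef_pos: [0.5553, 0.1174, 0.0965]
tool_rot: [0.0, -0.015, 1.0, 0.0]
contact_force: [1.0, 0.4, -1.7]
gripper_width: 0.129
[0.55526431 0.11738409 0.09646489] 1.7449591870569918
((501.2159423828125, 115.99610900878906), (74.50325012207031, 11.832669258117676), 1.6177955865859985)
[array([0.48811342, 0.05619476, 0.05296157]), array([0.99439587, 0.06267192, 0.08514158]), np.float64(0.007297459060736691)]
```

```bash
python3 -m crank '[[[0,0,0],[0,0,0],0.015],[[0,0,0],[0,0,0],0.03],[[0,0,0],[0,0,0],0.05],[[0,0,-0.02],[0,0,0],0.05],[[0,0,-0.05],[0,0,0],0.05],[[0,0,-0.06],[0,0,0],0.05],[[0,0,-0.06],[0,0,0],0.05],[[0,0,-0.02],[0,0,0],0.05],[[0,0,0],[0,0,0],0.05]]'; python3 - <<'E'
from h import *
cal=bot.calibration("wrist"); p,d=bot.read_camera("wrist"); cv2.imwrite("pics/w19.png",cv2.cvtColor(p,cv2.COLOR_RGB2BGR)); np.save("pics/w19.npy",d);np.savez("pics/w19cal.npz",**cal)
E
python3 pan.py w19
```

```text
t: 33.52
eef_pos: [0.5558, 0.1175, 0.3081]
tool_rot: [0.002, -0.015, 1.0, 0.001]
contact_force: [-0.8, -0.2, -0.6]
gripper_width: 0.582
blue top z [0.1241 0.125 ] rect ((554.1278686523438, 117.2753677368164), (180.2659912109375, 11.095317840576172), 2.0268471240997314)
 wall centre in stand frame rel seat (expect 0,64) mm 1.7 66.3
 roll of wall top deg 0.01
 floor n pts 3761 z 0.0523 tilt about x (deg) -0.1 about y -0.07 0.00058
```

View pics/w19.png

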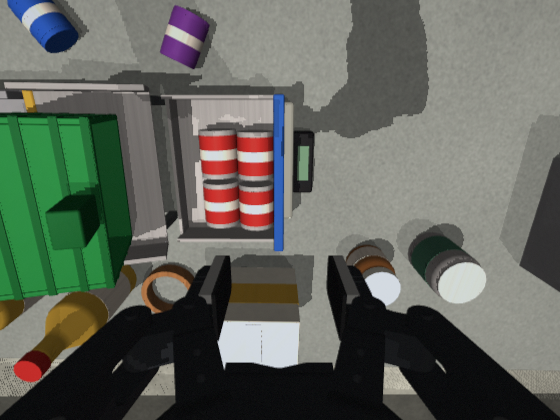

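```bash
python3 -m crank '[[[0,0.05,-0.05],[0,0,0],0.05],[[0,0.06,0],[0,0,0],0.05],[[0,0.06,0],[0,0,0],0.05],[[0,0,0],[0,0,0],0.05]]'; python3 - <<'E'
from h import *
a=np.radians(1.75); ex=np.array([np.cos(a),np.sin(a)]); ey=np.array([-np.sin(a),np.cos(a)]); o=np.array([.5625,-.1534])
for n in ["top","scene"]:
    p,d=bot.read_camera(n); cal=bot.calibration(n); C=cloud(cal,d); im=cv2.cvtColor(p,cv2.COLOR_RGB2BGR); cv2.imwrite(f"pics/{n}F.png",im)
    H,S,V=cv2.split(cv2.cvtColor(im,cv2.COLOR_BGR2HSV)); r=C[...,:2]-o; X=r@ex; Y=r@ey; Z=C[...,2]-.105
    g=(H>50)&(H<85)&(S>110)&(d>0)&(np.abs(X)<.1)&(Y>-.06)&(Y<.16)&(Z>.02)&(Z<.2)
    t=g&(Z>.1)&(np.abs(X)>.025)&(Y>-.01)
    P=np.c_[X[t],Y[t],Z[t]]; c,nn,e=fitplane(P); print(n,len(P),"rear-wall plane c",c.round(3),"n",nn.round(3),"tip deg",(90+np.degrees(np.arcsin(nn[1]))).round(1),"roll",np.degrees(np.arcsin(nn[0])).round(1),e)
    Q=np.c_[X[t],Y[t]]*1000; print("  rect",cv2.minAreaRect(Q.astype(np.float32)),"x range",np.percentile(Q[:,0],[1,99]).round(),"y",np.percentile(Q[:,1],[1,99]).round())
    lo=g&(Y<.0); print("  minY",Y[g].min().round(3),"Z there",Z[g][Y[g].argmin()].round(3))
im=cv2.imread("pics/topF.png"); cv2.imwrite("pics/topFc.png",cv2.resize(im[100:280,200:450],None,fx=3.2,fy=3.2,interpolation=cv2.INTER_CUBIC))
im=cv2.imread("pics/sceneF.png"); cv2.imwrite("pics/sceneFc.png",cv2.resize(im[150:330,100:450],None,fx=2.28,fy=2.28,interpolation=cv2.INTER_CUBIC))
E
```

```text
t: 34.08
eef_pos: [0.5469, 0.2877, 0.3472]
tool_rot: [-0.003, -0.02, 1.0, 0.0]
contact_force: [0.2, -0.8, 0.6]
gripper_width: 0.585
top 1686 rear-wall plane c [0.001 0.071 0.123] n [-0.003  0.282  0.959] tip deg 106.4 roll -0.2 0.0008534989619375911
  rect ((0.8326187133789062, 64.74999237060547), (104.49553680419922, 151.9927978515625), 88.3622055053711) x range [-75.  75.] y [ 15. 116.]
  minY -0.009 Z there 0.036
scene 1291 rear-wall plane c [0.009 0.073 0.125] n [0.013 0.273 0.962] tip deg 105.8 roll 0.7 0.0009479398239411396
  rect ((5.334754943847656, 64.22083282470703), (156.2022705078125, 106.99363708496094), 0.45603662729263306) x range [-69.  82.] y [ 13. 116.]
  minY -0.011 Z there 0.027
```

View pics/topFc.png

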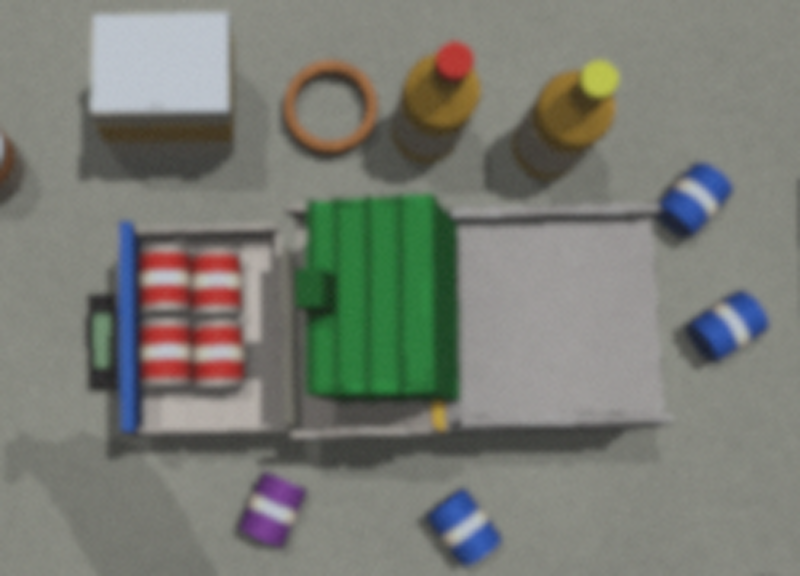

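View pics/sceneFc.png

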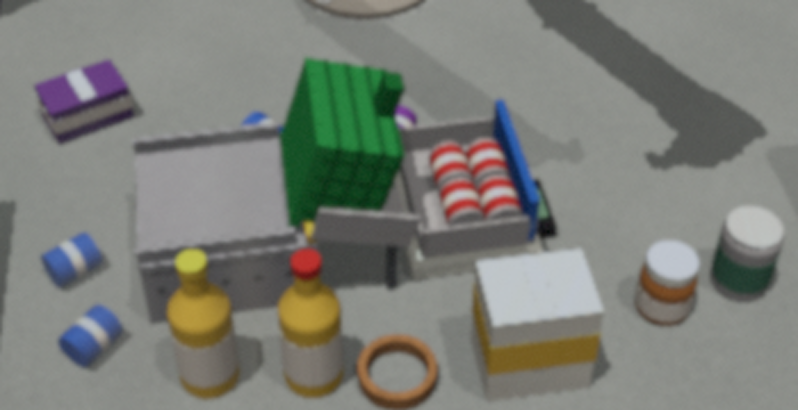

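The crate lies at about 106° with its foot behind the stop, all four tins are in the level pan, and the bystanders are where they started. I'm handing in.

```bash
python3 -c "
from station import bot
print(bot.get_obs()['t'],bot.get_obs()['contact_force'].round(1)); print(bot.hand_in())"
```

```text
34.175 [-0.3 -0.9  0.2]
the job is handed in; nothing more can be done
None
```

The job is done and handed in at 34.2 s: the pan is in its seat, the empty crate lies on the chute, and all four tins are in the pan. The arm was clear and touching nothing at hand-in.

**Last checks:**
- **Pan:** its floor is at z 52.3 mm (53 mm expected), tilted 0.1°, and its yaw is 2.0° against the stand's 1.75°. It sits about 2–3 mm off my estimated seat centre, which is within the foot's play in the dish.
- **Crate:** it lies at about 106°, with its foot rail hooked behind the stop.
- **Other goods:** the cartons, bottles, jar, can, tape roll and loose blue and purple tins look where they started.

**What did not go as planned:**
- **Lug grip:** the shut fingertips measured about 14 mm behind the reported TCP, not ahead of it, so I gripped the lug too shallowly. The pads crept off it at about 84°. I shut the fingers just ahead of the lug and lowered the crate leaning on them. It ended at rest on the chute with no force spike, but I only looked in steps. The crate went from about 90° to 105° between two looks, so I can't rule out that it dropped the last few degrees on its own.
- **Pan turned by the tins:** the rolling tins turned the seated pan by about 3°. My first attempt to grip it shut above the wall. On the second I turned it back square, loaded, by its blue wall.

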